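# Set out the sweets counter

### The job

Get the sweets counter ready: pour all the round sweets from the scoop through the red funnel into the jar, without the gripper touching the sweets, and put the empty scoop back standing upright in the middle of its black mat. Also stand each bar, and the red tin if it is there, on its short end on the counter and lean it back lengthwise against the front of the wooden display board at a stable slant, roughly 15 to 30 degrees off upright; leave the other things where they are.

Things in the scene. Friction and masses are not known exactly. Their poses are not given: they have to be found in the camera images.
- display_board: fixed upright board of brown wood, 400 mm wide (y), 18 mm thick (x), 144 mm high; origin on the counter under its middle, +x to its back; its flat front face, towards the robot, is at x = -9 mm of this frame. At the start the goods lie on the open counter in front of it
- bar_a_mid (a point): centre (half-way up its thickness) of a loose chocolate bar in a cream wrapper with green ends (brown picture), 153 mm long along the point's y, 52 mm wide along x, 14 mm thick along z, 50 g; lies flat on the counter at the start, label up (z up)
- bar_b_mid (a point): centre (half-way up its thickness) of a loose chocolate bar in a cream wrapper with green ends (red-brown picture), 145 mm long along the point's y, 52 mm wide along x, 14 mm thick along z, 50 g; lies flat on the counter at the start, label up (z up)
- bar_c_mid (a point): centre (half-way up its thickness) of a loose chocolate bar in a cream wrapper with green ends (brown picture), 144 mm long along the point's y, 52 mm wide along x, 14 mm thick along z, 50 g; lies flat on the counter at the start, label up (z up)
- red_tin_mid (a point): centre (half-way up) of a loose closed tin, red lid and pale base, 90 mm long along the point's y, 60 mm wide along x, 22 mm high along z, 60 g; lies flat at the start. Of the three bars and this tin three or all four are there
- bar_a: the same bar, origin at the centre of its underside
- bar_b: the same bar, origin at the centre of its underside
- bar_c: the same bar, origin at the centre of its underside
- red_tin: the same tin, origin at the centre of its underside
- funnel_rim (a point): centre of the mouth of the red funnel on top of the fixed jar, 112 mm above the counter; mouth 110 mm across inside, 116 mm outside, narrowing to a 54 mm throat 56 mm above the counter, z up
- jar_floor (a point): centre of the inner floor of the clear jar below the funnel, 10 mm above the counter; the jar is 54 mm wide inside and 46 mm deep below the throat; fixed, with a red foot 84 mm across
- scoop_mat: thin black rubber mat fixed on the counter, 170 mm (x) by 110 mm (y), 4 mm thick; origin under its centre
- sweet_scoop: loose metal scoop, 150 g, that stands flat on the mat at the start: an open tray 90 mm long (x, from -45 to +45 mm) and 64 mm wide, side walls 42 mm high, back wall 46 mm high, open at its front end at x = -45 mm; its floor falls 6 degrees to the back (top 14 mm up at the front, 4 mm at the back), so the sweets lie at the back. Behind the back wall rises a flat blue handle. Origin at the centre of the tray's underside, z up, +x towards the handle
- scoop_handle (a point): point to grip on the scoop's blue upright handle, at (65, 0, 75) mm of the scoop's frame; same axes as the scoop. The handle is a plate 12 mm thick (y), 36 mm long (x, 47 to 83 mm), 95 mm high
- scoop_lip (a point): middle of the open front edge of the scoop's floor, at (-45, 0, 14) mm of the scoop's frame, where the sweets roll out when the front is tipped down by 15 degrees or more (30 to 45 empties it surely)
- sweet_0: round hard sweet (red), ball of 22 mm, 12 g, origin at its centre; in the scoop at the start
- sweet_1: round hard sweet (yellow), ball of 22 mm, 12 g, origin at its centre; in the scoop at the start
- sweet_2: round hard sweet (green), ball of 22 mm, 12 g, origin at its centre; in the scoop at the start
- sweet_3: round hard sweet (orange), ball of 22 mm, 12 g, origin at its centre; in the scoop at the start
- sweet_jar: bystander: closed round jar of sweets with a red lid, 64 mm across, 100 mm high, loose; origin under its centre
- card_terminal: bystander: dark grey payment terminal, 170 x 68 x 66 mm, loose; origin under its centre

How it is judged:
On the way:
1. all the sweets lie in the jar below the funnel (horizontal distance between each of sweet_0, sweet_1, sweet_2, sweet_3 and jar_floor below 0.03 m and height (world z) of each of sweet_0, sweet_1, sweet_2, sweet_3 below 0.062 m), for 0.2 s.
At the end, for the whole second after the job is handed in: All sweets in the jar, below its throat. Scoop upright on the mat, within 45 mm of its centre. Each bar or tin present stands on a short end on the counter, 5 to 38 degrees off upright, touching the board, in front of it and within its width, its centre 3 to 91 mm from the face, at rest (all of step 1 and horizontal distance between sweet_scoop and scoop_mat below 0.045 m and angle between scoop_handle's own z axis and vertical below 0.1 rad and height (world z) of scoop_handle below 0.084 m and linear speed of sweet_scoop below 0.02 m/s and (angle between bar_a_mid's own y axis and vertical between 0.09 and 0.66 rad or angle between bar_a_mid's own y axis and vertical between 2.48159 and 3.05159 rad) and height (world z) of bar_a_mid between 0.052 and 0.088 m and x of bar_a_mid in the frame of display_board between -0.1 and -0.012 m and y of bar_a_mid in the frame of display_board between -0.2 and 0.2 m and contact force between each of bar_a, bar_b, bar_c, red_tin and display_board above 0.01 N and linear speed of each of bar_a, bar_b, bar_c, red_tin below 0.03 m/s and (angle between bar_b_mid's own y axis and vertical between 0.09 and 0.66 rad or angle between bar_b_mid's own y axis and vertical between 2.48159 and 3.05159 rad) and height (world z) of bar_b_mid between 0.052 and 0.088 m and x of bar_b_mid in the frame of display_board between -0.1 and -0.012 m and y of bar_b_mid in the frame of display_board between -0.2 and 0.2 m and (angle between bar_c_mid's own y axis and vertical between 0.09 and 0.66 rad or angle between bar_c_mid's own y axis and vertical between 2.48159 and 3.05159 rad) and height (world z) of bar_c_mid between 0.052 and 0.088 m and x of bar_c_mid in the frame of display_board between -0.1 and -0.012 m and y of bar_c_mid in the frame of display_board between -0.2 and 0.2 m and (angle between red_tin_mid's own y axis and vertical between 0.09 and 0.66 rad or angle between red_tin_mid's own y axis and vertical between 2.48159 and 3.05159 rad) and height (world z) of red_tin_mid between 0.032 and 0.058 m and x of red_tin_mid in the frame of display_board between -0.1 and -0.012 m and y of red_tin_mid in the frame of display_board between -0.2 and 0.2 m).
It fails at once if the gripper touches a sweet (contact force between the fingers and sweet_0 above 0.3 N or contact force between the fingers and sweet_1 above 0.3 N or contact force between the fingers and sweet_2 above 0.3 N or contact force between the fingers and sweet_3 above 0.3 N).
It fails at once if a bystander is pushed more than 30 mm (distance of any of sweet_jar, card_terminal from where it was at the start of the episode above 0.03 m).
Of bar_a, bar_b, bar_c, red_tin only 3 to 4 are there at a start; the rules pass over those that are not, and their reading is None.
At some moment in a run one of bar_a, bar_b, bar_c, red_tin may be knocked a few centimetres aside while the robot is not near it.
It also fails if it takes over 208 s, if anything falls off the work surface, if the arm or the gripper's body presses on something with over 40 N, if the wrist force passes 120 N, or if a joint passes its speed limit or range.

### The arm

A 6-joint arm with a two-finger parallel gripper is mounted at the origin on a cart in front of the work surface, level with it; the furniture and walls round the work are solid. World frame = base frame: x ahead of the robot, y to its left, z up, the work surface at z = 0. Lengths are in m, angles in rad, forces in N, time in s.
With the tool pointing down it reaches from about 0.225 to 0.725 m from the base axis. Payload 3.1 kg.
Tool frame: the origin (TCP) lies between the finger pads; the fingertips stand 19 mm ahead of it and the grasp point (between the pads) is the TCP (ctrl.finger_overhang is the distance from the TCP to the fingertips, in m); z points along the fingers, y is the line along which they close (so a half turn about z gives the same grasp; the last joint's range is limited). The gripper opens to 85 mm and grips with 20 to 120 N. Pads are 22 mm wide; open, the fingers measure 114 mm over their backs; the gripper's body (76 mm by 85 mm) begins 54 mm behind the grasp point. The pads swing forward as they close: fully open they stand 13 mm farther back than shut.
Start: joints at [-1.26, 0.048, 0.099, 1.622, 0, 1.443], TCP at [0.223, -0.475, 0.25] pointing down, gripper open.
Joint ranges: [-2.91, 2.91], [-0.99, 1.94], [-1.21, 1.42], [-2.12, 2.29], [-1.49, 1.47], [-3.14, 3.14]. Speed limits (rad/s): [2.79, 2.79, 3.14, 3.14, 3.14, 3.14].

### API

Orientations are given as a unit quaternion [w, x, y, z].
In Python, from bench import ctrl gives the robot as it stands.
- The arm moves only by the tool step_arm, never from a script. Its argument "increments" is a list of rows, each a list of 4 numbers: the shift along the tool's x, y, z in units of 25 mm (1.0 is 25 mm), then the turn about the tool's z in units of 6 degrees (1.0 is 6 degrees). A call has 1 to 12 rows; each row is the pose to reach, as a shift and turn from the pose commanded when the call began, along the tool's axes at that moment; what a row does not reach only later rows make up. A row lasts 1/12 s, in which the tool goes at most 41.7 mm and 7.16 degrees, less where a joint would pass 70% of its speed; a pose out of reach is approached as far as the arm can. A call with a gripper value outside its range is refused whole. "jaw" is the finger opening in mm, from 0 to 85.4, set as the call begins (left out, the last holds). The fingers move at their own pace and stop on an object; "force" is the grip in N (left out, the last holds). Time passes only in rows, so rows that repeat a pose let the fingers close. It gives the time, the measured TCP pose, the force, the opening and the grip force at its end, in the units of the state.
- ctrl.sense(): the state, without advancing time (a new reading comes with each control period).
- ctrl.read_camera(name): name is "scene" or "top" or "wrist"; returns the picture (384x512x3 uint8, red, green, blue); there is no depth.
- ctrl.calibration(name): a dict with "K" (3x3 intrinsics, pixels), "k1" (the pictures are not rectified: a ray, as slopes to the right and down, at radius r is drawn at 1 + k1 r^2 times it, then the intrinsics apply), "R" (3x3) and "t" (3): a world point X has camera coordinates R X + t. Camera axes: x right, y down, z forward; pixel columns grow to the right and rows downward; lengths in m; the calibration is good to about 2 mm. A picture is of the moment at which its call begins: read the wrist's pose just before it. calibration takes no time and is no camera call; for the wrist camera it gives the pose at the moment of the call.
- ctrl.hand_in(): hands the job in; it is judged then, once.
The state is a dict: "time": time; "joints": joint angles; "joint_velocities": joint speeds; "joint_torque": joint torques, N m; "position": TCP position; "orientation": TCP orientation; "contact_force": force on the tool from outside, world axes, zero at the start; "ft_torque": the same for the moment, N m; "gripper_width": opening from 0.0 (shut) to 1.0 (fully open); "gripper_force": force on a finger pad.
Only numpy, scipy, OpenCV 4.12 (cv2) and the standard library are available. Lean on these libraries where they do the work, as an engineer would, in place of code of your own. Each camera call takes 0.05 s, during which the arm holds its last target. There are 200 camera calls.

## Working session

There is one attempt and no reset: what is moved stays moved. The work goes in short steps, Python scripts to look and compute and a tool call to move; the robot and the scene stay as the last step left them, time stands still between calls to the robot, and variables do not carry over. Pictures are saved under pics/ and viewed, at most 14 in all, crops included, and the job is handed in when it is done.

Besides the shell and the picture viewer there is one more tool, called after "Request:" by a JSON object that holds its "api" and its "payload", one argument or row to a line. step_arm: Moves the arm, as the interface text tells. Its arguments: {"type":"object","properties":{"increments":{"type":"array"},"jaw":{"type":"number"},"force":{"type":"number"}},"required":["increments"]}

```bash
ls; mkdir -p pics; python3 - <<'E'
from bench import ctrl
import cv2,numpy as np
for n in("scene","top"):
    c=ctrl.calibration(n); print(n,np.round(c["K"],1).tolist(),c["k1"],np.round(c["R"],3).tolist(),np.round(c["t"],3).tolist())
    im=ctrl.read_camera(n); cv2.imwrite(f"pics/{n}0.png",im[:,:,::-1])
print(ctrl.sense())
print(ctrl.finger_overhang)
E
```

```text
pics
scene [[372.1, 0.0, 254.3], [0.0, 372.1, 196.1], [0.0, 0.0, 1.0]] 0.015540090259369884 [[0.908, 0.42, -0.004], [0.316, -0.69, -0.651], [-0.276, 0.59, -0.759]] [-0.41, -0.188, 1.693]
top [[388.6, 0.0, 259.0], [0.0, 388.6, 190.2], [0.0, 0.0, 1.0]] -0.0002822965829094563 [[-0.004, -1.0, 0.005], [-0.995, 0.003, -0.097], [0.097, -0.005, -0.995]] [-0.143, 0.533, 1.198]
{'time': 0.1, 'joints': array([-1.25981016e+00,  4.86762269e-02,  9.76999275e-02,  1.62201251e+00,
        2.08753466e-05,  1.44300291e+00]), 'joint_velocities': array([-0.0003759 , -0.00060773,  0.00452629,  0.00032827, -0.00129969,
        0.00080782]), 'joint_torque': array([ 2.91836499e-03, -3.39849937e+01,  3.20936680e+01,  1.58513454e-02,
       -1.79737949e-04,  7.17938722e-07]), 'position': array([ 0.22287083, -0.47475539,  0.24920706]), 'orientation': array([-1.09259965e-03,  9.76029849e-01,  2.17633938e-01, -8.98773873e-05]), 'contact_force': array([-0.11791107,  0.52481988,  0.55326856]), 'ft_torque': array([ 0.03329981, -0.02256446, -0.03959688]), 'gripper_force': 0.0, 'gripper_width': 0.9988140767618265}
0.019
```

View pics/top0.png

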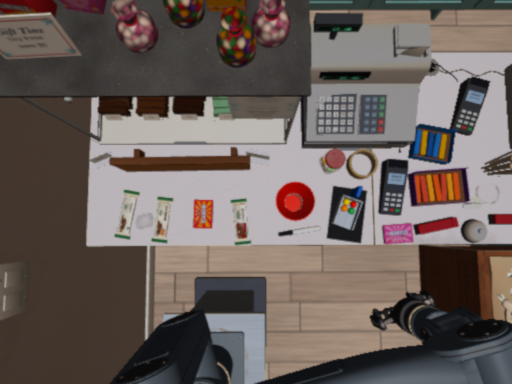

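View pics/scene0.png

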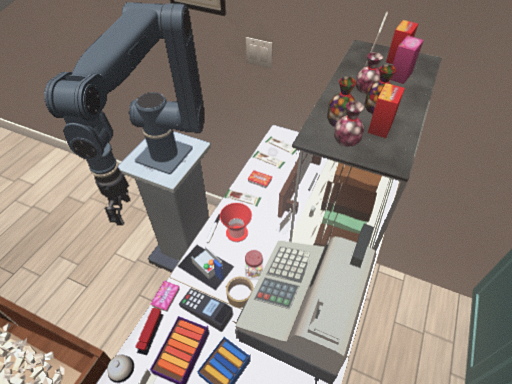

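```bash
cat > h.py <<'E'
from bench import ctrl
import cv2,numpy as np
def cam(n,pts,z):
    """pixels -> world points on plane z"""
    c=ctrl.calibration(n); K,R,t=map(np.array,(c["K"],c["R"],c["t"]))
    d=cv2.undistortPoints(np.array(pts,float).reshape(-1,1,2),K,np.array([c["k1"],0,0,0.]))[:,0]
    r=np.c_[d,np.ones(len(d))]@R; o=-R.T@t
    return o+r*((z-o[2])/r[:,2])[:,None]
def proj(n,X):
    c=ctrl.calibration(n); K,R,t=map(np.array,(c["K"],c["R"],c["t"]))
    return cv2.projectPoints(np.array(X,float).reshape(-1,1,3),cv2.Rodrigues(R)[0],t,K,np.array([c["k1"],0,0,0.]))[0][:,0]
def yaw():
    w,x,y,z=ctrl.sense()["orientation"]
    return 2*np.arctan2(y,x)  # tool x axis heading (tool down)
def togo(p,yw=None):
    """increments (25mm units, 6deg units) from the present pose to world p with tool-x heading yw (deg)"""
    s=ctrl.sense();a=yaw();d=np.array(p)-s["position"]
    tx=np.cos(a)*d[0]+np.sin(a)*d[1]; ty=np.sin(a)*d[0]-np.cos(a)*d[1]
    r=[tx/.025,ty/.025,-d[2]/.025]
    if yw is not None: r.append(-(((yw-np.degrees(a)+90)%180)-90)/6)
    return np.round(r,2)
def snap(n,f,box=None,k=1):
    im=ctrl.read_camera(n)[:,:,::-1]; cv2.imwrite(f"pics/{f}_full.png",im)
    if box: a,b,c,d=box; im=cv2.resize(im[b:d,a:c],None,fx=k,fy=k,interpolation=cv2.INTER_CUBIC)
    cv2.imwrite(f"pics/{f}.png",im)
E
python3 - <<'E'
import cv2
im=cv2.imread("pics/top0.png")[140:256,90:390]; cv2.imwrite("pics/c0.png",cv2.resize(im,None,fx=2.66,fy=2.66,interpolation=cv2.INTER_CUBIC))
E
```

```text
(no output)
```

View pics/c0.png

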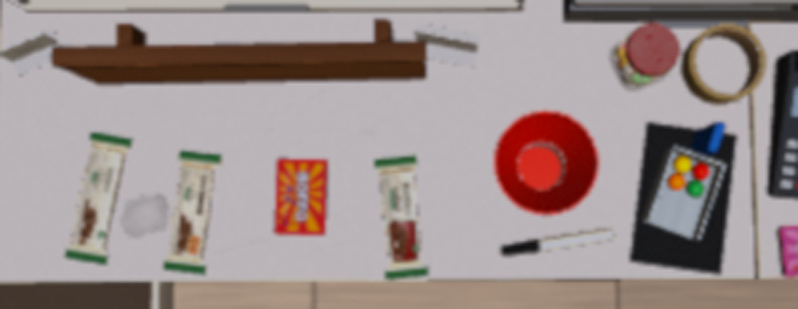

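```bash
python3 - <<'E'
from h import *
def P(z,*q): return np.round(cam("top",[(90+a/2.66,140+b/2.66) for a,b in q],z),3)
for nm,q in dict(L=[(111,139),(87,257)],M=[(201,157),(186,267)],R=[(397,161),(406,272)]).items():
    w=P(.014,*q);d=w[0]-w[1];print(nm,w.mean(0),np.linalg.norm(d),np.degrees(np.arctan2(d[1],d[0])))
print("tin",P(.022,(277,158),(327,160),(325,236),(275,233)))
print("boardtop",P(.144,(55,67),(425,62)),"bot",P(0,(98,82),(425,77)))
print("funnel",P(.112,(547,162),(495,162),(598,162)))
m=P(.004,(650,123),(735,135),(720,272),(632,260));print("mat",m,m.mean(0))
print("handle top",P(.099,(708,150),(718,127)))
print("scoop walls top", P(.046,(672,147),(726,160),(698,240),(646,223)))
print("bystander jar",P(.1,(653,49)))
E
```

```text
L [0.458 0.271 0.014] 0.14204224723651762 -9.727578551401589
M [0.441  0.1585 0.014 ] 0.130862523283024 -6.581944655178017
R [ 0.435  -0.0875  0.014 ] 0.13245754036671525 4.763641690726176
tin [[0.504 0.059 0.022]
 [0.502 0.    0.022]
 [0.412 0.002 0.022]
 [0.416 0.061 0.022]]
boardtop [[ 0.594  0.279  0.144]
 [ 0.598 -0.118  0.144]] bot [[ 0.599  0.281  0.   ]
 [ 0.604 -0.116  0.   ]]
funnel [[ 0.492 -0.252  0.112]
 [ 0.492 -0.195  0.112]
 [ 0.492 -0.308  0.112]]
mat [[ 0.546 -0.388  0.004]
 [ 0.532 -0.49   0.004]
 [ 0.367 -0.467  0.004]
 [ 0.382 -0.363  0.004]] [ 0.45675 -0.427    0.004  ]
handle top [[ 0.506 -0.433  0.099]
 [ 0.532 -0.445  0.099]]
scoop walls top [[ 0.514 -0.404  0.046]
 [ 0.498 -0.467  0.046]
 [ 0.406 -0.432  0.046]
 [ 0.426 -0.372  0.046]]
bystander jar [[ 0.62  -0.374  0.1  ]]
```

```bash
python3 - <<'E'
from h import *
print(togo((0.518,-0.439,0.16),-20.5))
E
```

```text
[11.29  3.72  3.57  7.61]
```

Request:
{"api": "step_arm", "payload": {
  "increments": [
    [1.5, 0.5, 0.4, 1],
    [3, 1, 0.8, 2],
    [4.5, 1.5, 1.2, 3],
    [6, 2, 1.6, 4],
    [7.5, 2.5, 2.2, 5],
    [9, 3, 2.8, 6],
    [10.5, 3.5, 3.2, 7],
    [11.3, 3.7, 3.57, 7.6],
    [11.3, 3.7, 3.57, 7.6],
    [11.3, 3.7, 3.57, 7.6]
  ],
  "jaw": 60
}}

```text
time: 0.93
position: [0.5184, -0.4375, 0.1584]
orientation: [-0.001, 0.984, -0.176, -0.002]
contact_force: [0.2, 0.4, 0.8]
gripper_width: 0.706
gripper_force: 0.0
```

```bash
python3 - <<'E'
from h import *
s=ctrl.sense();print(s["position"],np.degrees(yaw()))
snap("wrist","w1")
c=ctrl.calibration("wrist");print(proj("wrist",[(0.518,-0.439,.099),(0.458,-.416,.014)]))
E
```

```text
[ 0.51836867 -0.43749285  0.15842626] -20.283089133968442
[[254.60546576 218.473589  ]
 [253.78152216 244.26188765]]
```

View pics/w1.png

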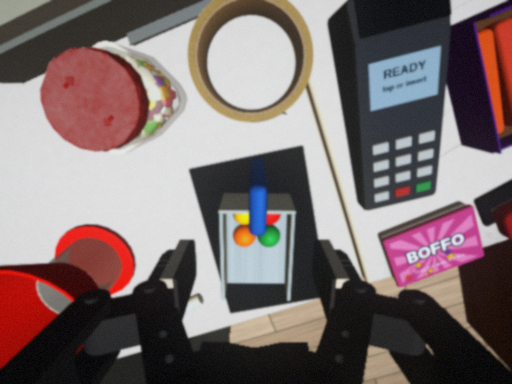

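Request:
{"api": "step_arm", "payload": {
  "increments": [
    [0, 0.1, 1, 0],
    [0, 0.1, 2, 0],
    [0, 0.1, 2.8, 0],
    [0, 0.1, 3.15, 0],
    [0, 0.1, 3.15, 0],
    [0, 0.1, 3.15, 0]
  ],
  "jaw": 60
}}

```text
time: 1.48
position: [0.5163, -0.4419, 0.0831]
orientation: [0.0, 0.984, -0.178, -0.0]
contact_force: [0.9, -1.8, 0.3]
gripper_width: 0.703
gripper_force: 0.0
```

Request:
{"api": "step_arm", "payload": {
  "increments": [
    [0, 0, 0, 0],
    [0, 0, 0, 0],
    [0, 0, 0, 0],
    [0, 0, 0, 0],
    [0, 0, 0, 0],
    [0, 0, 0, 0],
    [0, 0, -0.2, 0],
    [0, 0, -0.5, 0],
    [0, 0, -0.9, 0],
    [0, 0, -1.2, 0],
    [0, 0, -1.4, 0],
    [0, 0, -1.4, 0]
  ],
  "jaw": 2,
  "force": 100
}}

```text
time: 2.48
position: [0.5181, -0.4422, 0.1198]
orientation: [0.001, 0.984, -0.178, 0.002]
contact_force: [0.7, 0.2, -2.1]
gripper_width: 0.13
gripper_force: 97.3
```

```bash
python3 - <<'E'
from h import *
s=ctrl.sense();print(s["position"],s["contact_force"],s["gripper_width"],s["gripper_force"],s["ft_torque"])
snap("wrist","w2",(128,96,384,384),1.5); print(togo((0.492+.08*np.cos(-.354),-.252+.08*np.sin(-.354),.24)))
E
```

```text
[ 0.51805376 -0.44223347  0.1197729 ] [ 0.67922765  0.21408857 -2.08438983] 0.12970194147780542 97.2998034954071 [-0.03200129 -0.09015264  0.02078026]
[-0.42 -6.77 -4.85]
```

View pics/w2.png

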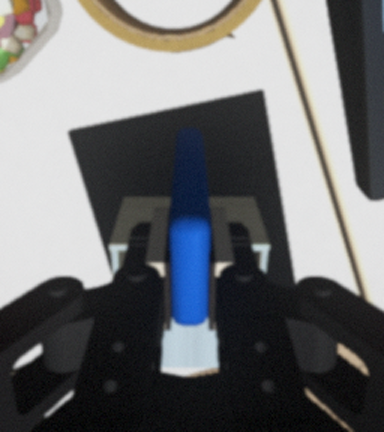

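Request:
{"api": "step_arm", "payload": {
  "increments": [
    [0, 0, -0.5, 0],
    [0, 0, -1.2, 0],
    [0, 0, -2, 0],
    [0, 0, -3, 0],
    [0, -0.3, -4, 0],
    [0, -0.9, -4.6, 0],
    [-0.1, -1.6, -4.85, 0],
    [-0.15, -2.4, -4.85, 0],
    [-0.2, -3.2, -4.85, 0],
    [-0.3, -4.0, -4.85, 0],
    [-0.4, -4.8, -4.85, 0],
    [-0.42, -5.4, -4.85, 0]
  ]
}}

```text
time: 3.53
position: [0.5544, -0.3083, 0.2379]
orientation: [-0.001, 0.984, -0.177, -0.001]
contact_force: [0.5, -0.5, -1.1]
gripper_width: 0.124
gripper_force: 97.4
```

Request:
{"api": "step_arm", "payload": {
  "increments": [
    [0, 0.4, 0, 0],
    [0, -0.8, 0, 0],
    [0, -1.1, 0, 0],
    [0, -1.3, 0, 0],
    [0, -1.37, 0, 0],
    [0, -1.37, 0, 0],
    [0, -1.37, 0, 0]
  ]
}}

```text
time: 4.12
position: [0.5663, -0.2798, 0.2384]
orientation: [0.0, 0.984, -0.178, -0.0]
contact_force: [-0.0, 0.1, -1.7]
gripper_width: 0.125
gripper_force: 98.1
```

```bash
python3 - <<'E'
from h import *
s=ctrl.sense();print(s["position"],s["contact_force"],s["gripper_width"],s["gripper_force"],s["ft_torque"])
snap("scene","s2",(150,120,350,300),3)
E
```

```text
[ 0.56627085 -0.27977841  0.23837695] [-0.01963712  0.1154023  -1.71976163] 0.12462500405960385 98.12702178955078 [ 0.03529743 -0.04471566  0.05148015]
```

View pics/s2.png

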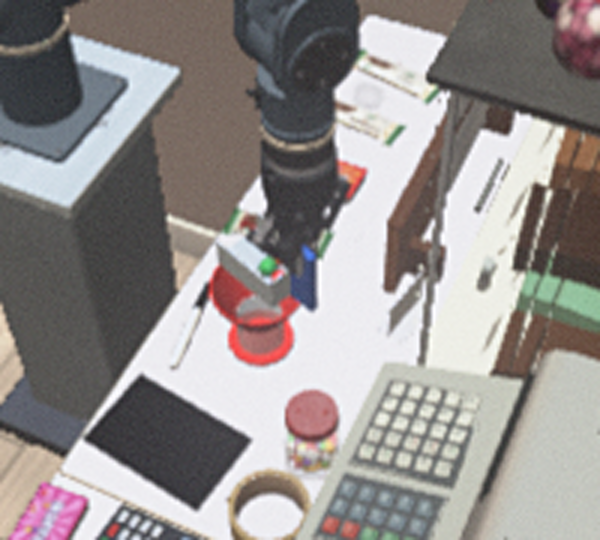

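Request:
{"api": "step_arm", "payload": {
  "increments": [
    [0, 0, 0, 0],
    [0, 0, 0, 0],
    [0, 0, 0, 0],
    [0, 0, 0, 0]
  ],
  "force": 40
}}

```text
time: 4.5
position: [0.5664, -0.2794, 0.2386]
orientation: [0.0, 0.984, -0.178, 0.0]
contact_force: [-0.6, 0.5, -1.9]
gripper_width: 0.125
gripper_force: 98.1
```

Request:
{"api": "step_arm", "payload": {
  "increments": [
    [0, 0, 0, 0],
    [0, 0, 0, 0],
    [0, 0, 0, 0],
    [0, 0, 0, 0],
    [0, 0, 0, 0],
    [0, 0, 0, 0]
  ],
  "force": 20
}}

```text
time: 5.0
position: [0.5665, -0.279, 0.2386]
orientation: [0.0, 0.984, -0.178, -0.0]
contact_force: [-0.2, 0.7, -2.4]
gripper_width: 0.126
gripper_force: 98.2
```

```bash
python3 - <<'E'
from h import *
s=ctrl.sense();print(s["position"],s["contact_force"],s["gripper_width"],s["gripper_force"],s["ft_torque"])
snap("scene","s3",(190,170,290,250),5)
E
```

```text
[ 0.56652971 -0.27903972  0.23855219] [-0.22258234  0.73121589 -2.35983734] 0.12568229132479208 98.16015958786011 [-0.00443614 -0.08258001  0.01328153]
```

View pics/s3.png

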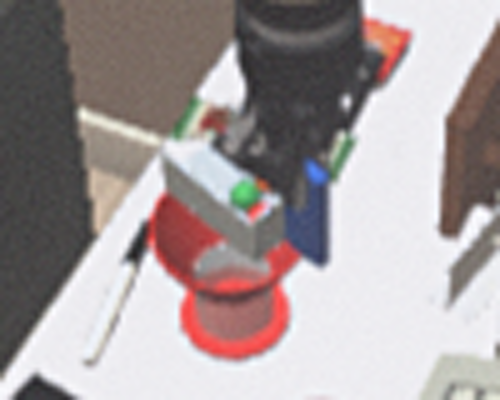

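```bash
cat >> h.py <<'E'
def blobs(im,box):
    """centroids of blue handle and coloured balls in scene picture (RGB) within box"""
    a,b,c,d=box; h=cv2.cvtColor(im[b:d,a:c],cv2.COLOR_RGB2HSV); out={}
    for n,lo,hi in(("blue",(105,120,50),(125,255,255)),("green",(45,150,70),(75,255,255)),("yellow",(24,150,120),(34,255,255)),("orange",(10,190,140),(20,255,255))):
        m=cv2.inRange(h,lo,hi);y,x=np.nonzero(m)
        if len(x)>3:
            w=np.linalg.eigh(np.cov(x,y))[1][:,1]; out[n]=(len(x),round(x.mean()+a,1),round(y.mean()+b,1),round(float(np.degrees(np.arctan2(w[1],w[0]))%180),1))
    return out
E
python3 -c "
from h import *
im=cv2.imread('pics/s3_full.png')[:,:,::-1]; print(blobs(im,(190,185,290,250)))"
```

```text
{'blue': (16, np.float64(252.6), np.float64(204.2), 50.5)}
```

Request:
{"api": "step_arm", "payload": {
  "increments": [
    [0, 0, 0, 0],
    [0, 0, 0, 0],
    [0, 0, 0, 0],
    [0, 0, 0, 0],
    [0, 0, 0, 0],
    [0, 0, 0, 0]
  ],
  "force": 20,
  "jaw": 2
}}

```text
time: 5.55
position: [0.5665, -0.2791, 0.2386]
orientation: [0.0, 0.984, -0.178, 0.0]
contact_force: [-0.3, 0.5, -2.1]
gripper_width: 0.126
gripper_force: 98.1
```

```bash
python3 - <<'E'
from h import *
s=ctrl.sense();print(s["contact_force"],s["gripper_width"],s["gripper_force"],s["ft_torque"])
snap("scene","s4",(190,170,290,250),5); print(blobs(cv2.imread('pics/s4_full.png')[:,:,::-1],(190,185,290,250)))
E
```

```text
[-0.34717628  0.52032833 -2.07957329] 0.12607524363690792 98.13197135925293 [ 0.01524459 -0.07577913  0.07814513]
{'blue': (16, np.float64(252.6), np.float64(204.2), 50.5)}
```

Request:
{"api": "step_arm", "payload": {
  "increments": [
    [0, 0, 0, 0],
    [0, 0, 0, 0],
    [0, 0, 0, 0]
  ],
  "force": 20,
  "jaw": 9
}}

```text
time: 5.85
position: [0.5665, -0.2791, 0.2385]
orientation: [-0.0, 0.984, -0.178, -0.0]
contact_force: [-0.4, 0.2, -0.5]
gripper_width: 0.123
gripper_force: 98.2
```

Request:
{"api": "step_arm", "payload": {
  "increments": [
    [0, 0, 0, 0],
    [0, 0, 0, 0]
  ],
  "force": 20,
  "jaw": 10.5
}}

```text
time: 6.02
position: [0.5665, -0.2791, 0.2385]
orientation: [-0.0, 0.984, -0.178, -0.0]
contact_force: [0.2, 0.2, -1.5]
gripper_width: 0.128
gripper_force: 88.4
```

Request:
{"api": "step_arm", "payload": {
  "increments": [
    [0, 0, 0, 0],
    [0, 0, 0, 0],
    [0, 0, 0, 0]
  ],
  "force": 20,
  "jaw": 10.9
}}

```text
time: 6.27
position: [0.5665, -0.2791, 0.2385]
orientation: [0.0, 0.984, -0.178, -0.0]
contact_force: [-0.9, -0.1, -2.1]
gripper_width: 0.134
gripper_force: 65.0
```

```bash
python3 - <<'E'
from h import *
s=ctrl.sense();print(s["contact_force"],s["gripper_width"],s["gripper_force"],s["ft_torque"])
snap("scene","s5",(190,170,290,250),5); print(blobs(cv2.imread('pics/s5_full.png')[:,:,::-1],(190,185,290,250)))
E
```

```text
[-0.87675235 -0.09833616 -2.1468362 ] 0.13371107198011462 65.01451134681702 [ 0.01393374 -0.05587537  0.02456894]
{'blue': (17, np.float64(252.4), np.float64(205.0), 101.1)}
```

Request:
{"api": "step_arm", "payload": {
  "increments": [
    [0, 0, 0, 0],
    [0, 0, 0, 0],
    [0, 0, 0, 0]
  ],
  "force": 20,
  "jaw": 11.4
}}

```text
time: 6.57
position: [0.5665, -0.2791, 0.2386]
orientation: [0.0, 0.984, -0.178, -0.0]
contact_force: [-0.6, -0.7, -2.2]
gripper_width: 0.136
gripper_force: 35.5
```

```bash
python3 - <<'E'
from h import *
s=ctrl.sense();print(s["contact_force"],s["gripper_width"],s["gripper_force"],s["ft_torque"])
snap("scene","s6",(190,170,290,250),5); print(blobs(cv2.imread('pics/s6_full.png')[:,:,::-1],(190,185,290,250)))
a,b=[cv2.imread(f'pics/{n}_full.png')[170:270,190:290].astype(int) for n in("s3","s6")];print((abs(a-b).sum(2)>60).sum())
E
```

```text
[-0.57338556 -0.66486112 -2.16678481] 0.13603459328786313 35.51916003227234 [ 0.01386867 -0.04109267 -0.00412214]
{'blue': (16, np.float64(252.6), np.float64(204.2), 50.5)}
30
```

Request:
{"api": "step_arm", "payload": {
  "increments": [
    [0, 0, 0, 0],
    [0, 0, 0, 0],
    [0, 0, 0, 0]
  ],
  "force": 20,
  "jaw": 11.65
}}

```text
time: 6.87
position: [0.5665, -0.2791, 0.2386]
orientation: [-0.0, 0.984, -0.178, 0.0]
contact_force: [-0.8, -0.7, -1.4]
gripper_width: 0.14
gripper_force: 20.7
```

```bash
cat > d.py <<'E'
from h import *
import sys
n=sys.argv[1]; s=ctrl.sense();print(s["position"],s["contact_force"],s["gripper_width"],s["gripper_force"])
snap("scene",n,(190,170,290,270),5)
a,b=[cv2.imread(f'pics/{k}_full.png')[170:270,190:290].astype(int) for k in("s3",n)];print((abs(a-b).sum(2)>60).sum())
E
python3 d.py s7
```

```text
[ 0.56652086 -0.27909115  0.23855407] [-0.84793775 -0.65707466 -1.41467161] 0.13970111731698123 20.675509572029114
38
```

Request:
{"api": "step_arm", "payload": {
  "increments": [
    [0, 0, 0, 0],
    [0, 0, 0, 0],
    [0, 0, 0, 0]
  ],
  "force": 20,
  "jaw": 11.8
}}

```text
time: 7.17
position: [0.5665, -0.2791, 0.2386]
orientation: [0.0, 0.984, -0.178, 0.0]
contact_force: [0.6, 0.0, -1.0]
gripper_width: 0.138
gripper_force: 11.7
```

```bash
python3 d.py s8
```

```text
[ 0.56651441 -0.27908463  0.23859054] [ 0.57052752  0.02649112 -0.95286015] 0.13830880145810406 11.720891296863556
44
```

Request:
{"api": "step_arm", "payload": {
  "increments": [
    [0, 0, 0, 0],
    [0, 0, 0, 0],
    [0, 0, 0, 0]
  ],
  "force": 20,
  "jaw": 11.88
}}

```text
time: 7.47
position: [0.5665, -0.2791, 0.2386]
orientation: [0.0, 0.984, -0.178, 0.0]
contact_force: [-0.4, -0.1, -1.9]
gripper_width: 0.138
gripper_force: 6.9
```

```bash
python3 d.py s9
```

```text
[ 0.56652299 -0.27909797  0.23858852] [-0.42384901 -0.14081344 -1.90387869] 0.13849904145131559 6.9390081614255905
46
```

Request:
{"api": "step_arm", "payload": {
  "increments": [
    [0, 0, 0, 0],
    [0, 0, 0, 0],
    [0, 0, 0, 0]
  ],
  "force": 20,
  "jaw": 11.92
}}

```text
time: 7.77
position: [0.5665, -0.2791, 0.2385]
orientation: [-0.0, 0.984, -0.178, -0.0]
contact_force: [0.6, -0.3, -1.8]
gripper_width: 0.139
gripper_force: 4.5
```

```bash
python3 d.py s10
```

```text
[ 0.56651465 -0.27907527  0.23854124] [ 0.6489123  -0.3162847  -1.77557759] 0.13896525481112168 4.5450036227703094
44
```

Request:
{"api": "step_arm", "payload": {
  "increments": [
    [0, 0, 0, 0],
    [0, 0, 0, 0]
  ],
  "force": 20,
  "jaw": 11.95
}}

```text
time: 7.98
position: [0.5665, -0.2791, 0.2386]
orientation: [-0.0, 0.984, -0.178, -0.0]
contact_force: [-0.5, 0.2, -1.4]
gripper_width: 0.14
gripper_force: 2.6
```

Request:
{"api": "step_arm", "payload": {
  "increments": [
    [0, 0, 0, 0],
    [0, 0, 0, 0]
  ],
  "jaw": 11.6
}}

```text
time: 8.15
position: [0.5666, -0.2791, 0.2385]
orientation: [0.0, 0.984, -0.178, 0.0]
contact_force: [-0.2, -0.4, -1.4]
gripper_width: 0.136
gripper_force: 11.4
```

```bash
python3 d.py s11
```

```text
[ 0.56655379 -0.27908045  0.2385385 ] [-0.22909404 -0.38446707 -1.36172429] 0.1363552558591012 11.41222357749939
512
```

Slipped this time; look.

View pics/s11.png

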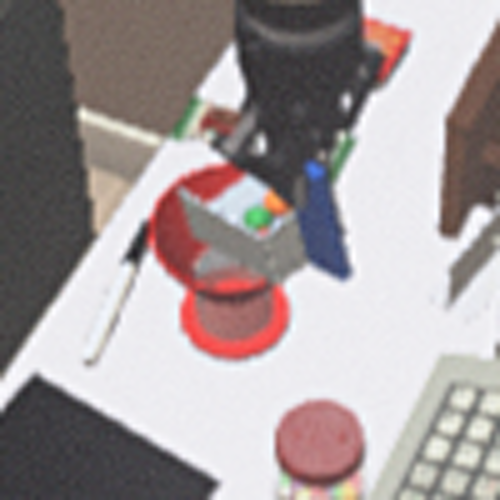

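Request:
{"api": "step_arm", "payload": {
  "increments": [
    [0, 0, 0, 0],
    [0, 0, 0, 0]
  ],
  "jaw": 11.95
}}

```text
time: 8.37
position: [0.5665, -0.2791, 0.2386]
orientation: [-0.0, 0.984, -0.178, -0.0]
contact_force: [0.4, 0.4, -2.3]
gripper_width: 0.135
gripper_force: 2.6
```

Request:
{"api": "step_arm", "payload": {
  "increments": [
    [0, 0, 0, 0],
    [0, 0, 0, 0],
    [0, 0, 0, 0],
    [0, 0, 0, 0],
    [0, 0, 0, 0],
    [0, 0, 0, 0]
  ],
  "jaw": 11.4
}}

```text
time: 8.87
position: [0.5665, -0.2791, 0.2386]
orientation: [0.0, 0.984, -0.178, 0.0]
contact_force: [1.0, -0.2, -1.3]
gripper_width: 0.136
gripper_force: 17.1
```

```bash
python3 d.py s12
```

```text
[ 0.5665118  -0.27907435  0.23860362] [ 1.0203069  -0.1537466  -1.33770104] 0.13615055530727418 17.127359211444855
624
```

View pics/s12.png

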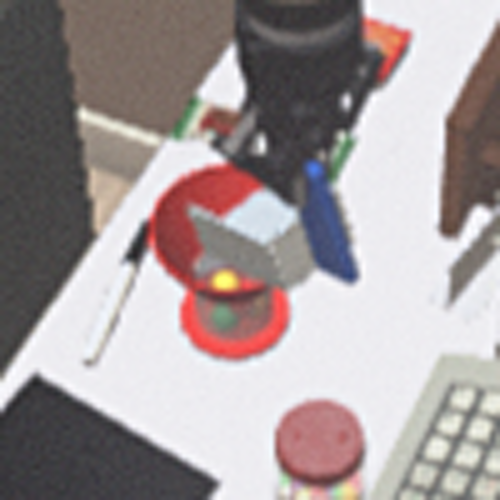

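Request:
{"api": "step_arm", "payload": {
  "increments": [
    [0, 0.2, -0.3, 0],
    [0, 0.6, -0.3, 0],
    [0.1, 1.2, -0.3, 0],
    [0.2, 2.0, -0.3, 0],
    [0.3, 3, -0.3, 0],
    [0.42, 4, -0.3, 0],
    [0.42, 5, -0.3, 0],
    [0.42, 5.8, -0.3, 0],
    [0.42, 6.4, -0.3, 0],
    [0.42, 6.77, 0, 0],
    [0.42, 6.77, 0, 0],
    [0.42, 6.77, 0, 0]
  ]
}}

```text
time: 9.92
position: [0.5167, -0.4412, 0.2372]
orientation: [-0.001, 0.984, -0.178, -0.001]
contact_force: [-0.0, 0.5, -1.4]
gripper_width: 0.137
gripper_force: 17.2
```

Request:
{"api": "step_arm", "payload": {
  "increments": [
    [0, 0, 0.5, 0],
    [0, 0, 1.2, 0],
    [0, 0, 2, 0],
    [0, 0, 2.8, 0],
    [0, 0, 3.5, 0],
    [0, 0, 4.0, 0],
    [0, 0, 4.4, 0],
    [0, 0, 4.4, 0]
  ],
  "jaw": 11.7
}}

```text
time: 10.58
position: [0.5166, -0.4394, 0.1257]
orientation: [-0.001, 0.984, -0.177, -0.002]
contact_force: [-0.5, 0.3, -1.7]
gripper_width: 0.138
gripper_force: 16.8
```

```bash
python3 - <<'E'
from h import *
s=ctrl.sense();print(s["position"],s["contact_force"],s["gripper_width"],s["gripper_force"])
snap("top","t2",(250,150,400,250),4); print(togo((.518,-.4415,.083)))
E
```

```text
[ 0.51662453 -0.43935795  0.12571129] [-0.52057785  0.26870605 -1.71748081] 0.13778697043505864 16.756097674369812
[0.06 0.04 1.78]
```

View pics/t2.png

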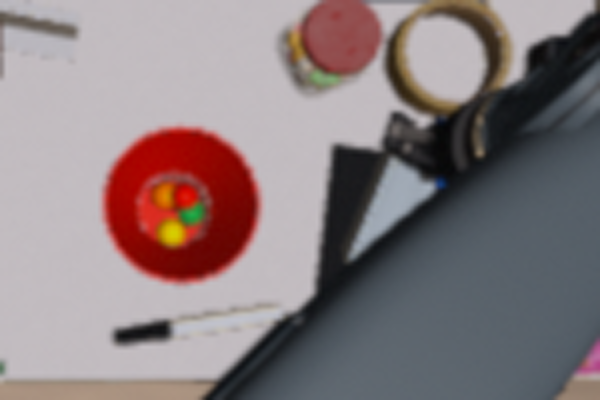

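Request:
{"api": "step_arm", "payload": {
  "increments": [
    [0, 0, 0.3, 0],
    [0, 0, 0.6, 0],
    [0, 0, 0.9, 0],
    [0, 0, 1.2, 0],
    [0, 0, 1.4, 0],
    [0, 0, 1.6, 0],
    [0, 0, 1.7, 0],
    [0, 0, 1.7, 0]
  ]
}}

```text
time: 11.3
position: [0.5183, -0.4423, 0.0877]
orientation: [0.001, 0.984, -0.178, 0.002]
contact_force: [2.4, -0.8, 2.8]
gripper_width: 0.133
gripper_force: 17.7
```

Request:
{"api": "step_arm", "payload": {
  "increments": [
    [0, 0, 0, 0],
    [0, 0, 0, 0],
    [0, 0, 0, 0]
  ],
  "jaw": 12.3
}}

```text
time: 11.55
position: [0.5164, -0.4411, 0.0853]
orientation: [-0.0, 0.984, -0.178, -0.001]
contact_force: [0.7, -1.4, -0.3]
gripper_width: 0.144
gripper_force: 0.4
```

Request:
{"api": "step_arm", "payload": {
  "increments": [
    [0, 0, 0, 0],
    [0, 0, 0, 0],
    [0, 0, 0, 0],
    [0, 0, 0, 0],
    [0, 0, 0, 0],
    [0, 0, -1, 0],
    [0, 0, -2, 0],
    [0, 0, -3, 0],
    [0, 0, -4, 0],
    [0, 0, -5, 0]
  ],
  "jaw": 70
}}

```text
time: 12.38
position: [0.5171, -0.4411, 0.2123]
orientation: [-0.0, 0.984, -0.178, -0.0]
contact_force: [0.1, 0.2, -0.4]
gripper_width: 0.819
gripper_force: 0.0
```

```bash
python3 - <<'E'
from h import *
s=ctrl.sense();print(s["position"])
c=ctrl.calibration("wrist")
snap("wrist","w3",(128,96,384,384),1.5)
R,t=np.array(c["R"]),np.array(c["t"]); print("cam",-R.T@t, R[2])
h=cv2.cvtColor(cv2.imread("pics/w3_full.png"),cv2.COLOR_BGR2HSV);m=cv2.inRange(h,(105,150,100),(120,255,255));y,x=np.nonzero(m);print("blue",x.mean(),y.min(),y.max(),proj("wrist",[(.536,-.447,.099),(.502,-.434,.099)]))
print(togo((0.435+.045*1,-.0875+.045*.083,.16),4.8))
E
```

```text
[ 0.51708812 -0.44110974  0.21226172]
cam [ 0.59141578 -0.46897792  0.3360829 ] [-0.28786625  0.10763122 -0.95160314]
blue 254.58333333333334 160 200 [[250.83897067 172.44164159]
 [250.60175718 213.34280393]]
[ -6.47 -12.92   2.37  -4.21]
```

View pics/w3.png

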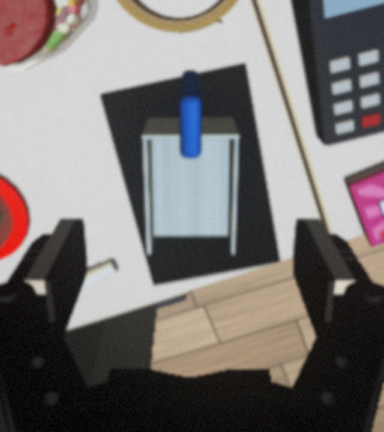

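```bash
cat >> h.py <<'E'
def ends(n="top",rmin=180):
    """green bar ends in picture n -> world at z=.014, area"""
    im=ctrl.read_camera(n); h=cv2.cvtColor(im,cv2.COLOR_RGB2HSV)
    m=cv2.inRange(h,(45,70,30),(85,255,200)); m[:rmin]=0
    k,_,st,ce=cv2.connectedComponentsWithStats(m)
    i=[j for j in range(1,k) if st[j,4]>8]; return np.c_[np.round(cam(n,ce[i],.014),3)[:,:2],st[i,4]], im
E
python3 - <<'E'
from h import *
e,im=ends(); print(e)
h=cv2.cvtColor(im,cv2.COLOR_RGB2HSV); m=cv2.inRange(h,(0,150,150),(20,255,255))|cv2.inRange(h,(172,150,150),(180,255,255)); m[:,:180]=0;m[:,230:]=0;m[:190]=0;m[240:]=0
m=cv2.morphologyEx(m,cv2.MORPH_CLOSE,np.ones((7,7)));y,x=np.nonzero(m);r=cv2.minAreaRect(np.c_[x,y].astype(np.float32));print(r,cam("top",cv2.boxPoints(r),.022),cam("top",[r[0]],.022))
E
```

```text
[[ 0.53   0.262 32.   ]
 [ 0.509  0.153 33.   ]
 [ 0.502 -0.079 28.   ]
 [ 0.491 -0.269 20.   ]
 [ 0.389  0.285 29.   ]
 [ 0.377  0.17  29.   ]
 [ 0.369 -0.093 29.   ]]
((203.0, 213.5), (27.0, 18.0), 90.0) [[0.50231547 0.05975891 0.022     ]
 [0.50212122 0.00304621 0.022     ]
 [0.4173575  0.00237344 0.022     ]
 [0.41756979 0.05870597 0.022     ]] [[0.45969845 0.03097283 0.022     ]]
```

```bash
python3 - <<'E'
from h import *
print(togo((0.484,-0.081,.06),6))
E
```

```text
[ -6.37 -13.08   6.31  -4.41]
```

Request:
{"api": "step_arm", "payload": {
  "increments": [
    [-0.8, -1.4, 0, -1],
    [-1.5, -3, 0, -2],
    [-2.2, -4.5, 0, -3],
    [-3, -6, 0, -4],
    [-3.8, -7.5, 0, -4.4],
    [-4.6, -9, 0, -4.4],
    [-5.4, -10.5, 0.5, -4.4],
    [-6, -12, 1, -4.4],
    [-6.3, -13, 2, -4.4],
    [-6.37, -13.08, 3.5, -4.4],
    [-6.37, -13.08, 5, -4.4],
    [-6.37, -13.08, 6.3, -4.4]
  ],
  "jaw": 70
}}

```text
time: 13.48
position: [0.4811, -0.0777, 0.0508]
orientation: [-0.0, 0.999, 0.053, -0.001]
contact_force: [-0.3, -0.3, -0.0]
gripper_width: 0.82
gripper_force: 0.0
```

```bash
python3 - <<'E'
from h import *
s=ctrl.sense();print(s["position"],np.degrees(yaw()))
snap("wrist","w4"); print(togo((0.484,-.081,.02),6)); print(proj("wrist",[(.484,-.081,.014),(.508,-.0785,.014)]))
E
```

```text
[ 0.4810519  -0.07772553  0.05080498] 6.074305479603381
[0.31 0.21 0.93 0.  ]
[[263.34596889 228.17192006]
 [263.88875423 186.57843842]]
```

View pics/w4.png

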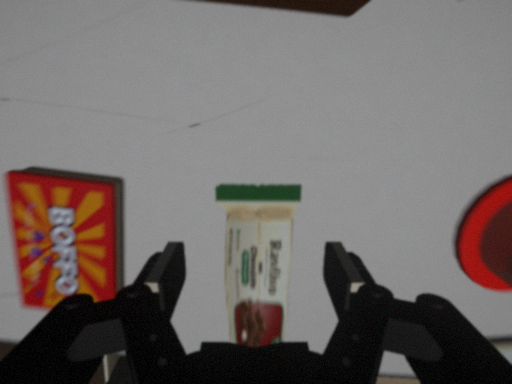

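Request:
{"api": "step_arm", "payload": {
  "increments": [
    [0.1, 0.05, 0.4, 0],
    [0.3, 0.07, 0.8, 0],
    [0.3, 0.07, 1.1, 0],
    [0.3, 0.07, 1.25, 0],
    [0.3, 0.07, 1.25, 0]
  ]
}}

```text
time: 13.95
position: [0.4906, -0.0807, 0.0228]
orientation: [0.0, 0.999, 0.052, 0.0]
contact_force: [0.1, -0.2, 0.1]
gripper_width: 0.819
gripper_force: 0.0
```

Request:
{"api": "step_arm", "payload": {
  "increments": [
    [0, 0, 0, 0],
    [0, 0, 0, 0],
    [0, 0, 0, 0],
    [0, 0, 0, 0],
    [0, 0, 0, 0],
    [0, 0, 0, 0]
  ],
  "jaw": 45,
  "force": 20
}}

```text
time: 14.45
position: [0.4911, -0.0805, 0.0238]
orientation: [0.0, 0.999, 0.052, 0.001]
contact_force: [0.2, 0.7, 6.2]
gripper_width: 0.525
gripper_force: 17.0
```

Request:
{"api": "step_arm", "payload": {
  "increments": [
    [0, 0, -0.1, 0],
    [0, 0, -0.1, 0],
    [0, 0, -0.1, 0],
    [0, 0, -0.1, 0]
  ],
  "jaw": 40,
  "force": 20
}}

```text
time: 14.78
position: [0.4894, -0.0801, 0.0242]
orientation: [-0.0, 0.999, 0.052, -0.001]
contact_force: [-0.7, 1.1, 1.4]
gripper_width: 0.533
gripper_force: 16.9
```

```bash
python3 - <<'E'
from h import *
s=ctrl.sense();print(s["position"],s["contact_force"],s["gripper_width"],s["gripper_force"])
snap("wrist","w5")
E
```

```text
[ 0.48939026 -0.08012098  0.02418537] [-0.73605721  1.06112059  1.38233506] 0.5326470568564533 16.91907467364217
```

View pics/w5.png

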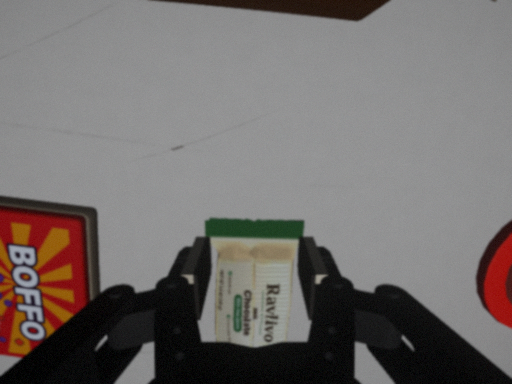

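Request:
{"api": "step_arm", "payload": {
  "increments": [
    [0, 0, 0, 0],
    [0, 0, 0, 0],
    [0, 0, 0, 0],
    [0, 0, 0, 0]
  ],
  "jaw": 45
}}

```text
time: 15.17
position: [0.4898, -0.0802, 0.0246]
orientation: [-0.0, 0.999, 0.052, -0.0]
contact_force: [-0.7, 1.0, -0.4]
gripper_width: 0.528
gripper_force: 16.8
```

Request:
{"api": "step_arm", "payload": {
  "increments": [
    [0, 0, 0, 0],
    [0, 0, 0, 0],
    [0, 0, 0, 0],
    [0, 0, 0, 0]
  ],
  "jaw": 45.2
}}

```text
time: 15.5
position: [0.49, -0.0803, 0.0248]
orientation: [0.0, 0.999, 0.052, 0.0]
contact_force: [0.2, -0.6, -0.2]
gripper_width: 0.532
gripper_force: 15.5
```

Request:
{"api": "step_arm", "payload": {
  "increments": [
    [0, 0, 0, 0],
    [0, 0, 0, 0],
    [0, 0, 0, 0],
    [0, 0, 0, 0]
  ],
  "jaw": 45.35
}}

```text
time: 15.83
position: [0.49, -0.0803, 0.0248]
orientation: [0.0, 0.999, 0.052, 0.0]
contact_force: [-1.0, 0.1, -0.8]
gripper_width: 0.532
gripper_force: 13.8
```

Request:
{"api": "step_arm", "payload": {
  "increments": [
    [0, 0, 0, 0],
    [0, 0, 0, 0],
    [0, 0, 0, 0]
  ],
  "jaw": 46
}}

```text
time: 16.08
position: [0.49, -0.0803, 0.0249]
orientation: [0.0, 0.999, 0.052, 0.0]
contact_force: [-0.4, 0.1, -0.8]
gripper_width: 0.537
gripper_force: 0.0
```

Request:
{"api": "step_arm", "payload": {
  "increments": [
    [0, 0, 0, 0],
    [0, 0, 0, 0],
    [0, 0, 0, 0]
  ],
  "jaw": 46.25
}}

```text
time: 16.33
position: [0.49, -0.0803, 0.0248]
orientation: [0.0, 0.999, 0.052, 0.0]
contact_force: [0.3, -0.2, 0.2]
gripper_width: 0.54
gripper_force: 0.0
```

Request:
{"api": "step_arm", "payload": {
  "increments": [
    [0, 0, 0, 0],
    [0, 0, 0, 0],
    [0, 0, 0, 0]
  ],
  "jaw": 45.55
}}

```text
time: 16.58
position: [0.49, -0.0802, 0.0249]
orientation: [-0.0, 0.999, 0.052, 0.0]
contact_force: [0.2, -0.5, 0.2]
gripper_width: 0.534
gripper_force: 0.9
```

Request:
{"api": "step_arm", "payload": {
  "increments": [
    [0, 0, -0.2, 0],
    [0, 0, -0.4, 0],
    [0, 0, -0.6, 0],
    [0, 0, -0.8, 0],
    [0, 0, -1, 0],
    [0, 0, -1.2, 0]
  ]
}}

```text
time: 17.08
position: [0.4902, -0.0803, 0.0557]
orientation: [0.0, 0.999, 0.052, 0.0]
contact_force: [0.7, -0.1, 0.8]
gripper_width: 0.533
gripper_force: 0.0
```

```bash
python3 - <<'E'
from h import *
s=ctrl.sense();print(s["position"],s["contact_force"],s["gripper_width"],s["gripper_force"])
print(ends()[0]); snap("scene","s20",(200,130,300,210),6)
E
```

```text
[ 0.49017794 -0.08031038  0.05565513] [ 0.71648831 -0.11119392  0.84194278] 0.5332831411393498 0.0
[[ 0.53   0.262 32.   ]
 [ 0.509  0.153 33.   ]
 [ 0.492 -0.268 19.   ]
 [ 0.47  -0.583 18.   ]
 [ 0.39   0.286 29.   ]
 [ 0.377  0.17  29.   ]
 [ 0.367 -0.09  33.   ]]
```

Request:
{"api": "step_arm", "payload": {
  "increments": [
    [0, 0, 0.6, 0],
    [0, 0, 1.2, 0],
    [0, 0, 1.25, 0],
    [0, 0, 1.25, 0]
  ],
  "jaw": 48
}}

```text
time: 17.52
position: [0.4894, -0.0801, 0.0232]
orientation: [-0.0, 0.999, 0.052, -0.001]
contact_force: [0.3, 0.0, -0.1]
gripper_width: 0.562
gripper_force: 0.0
```

Request:
{"api": "step_arm", "payload": {
  "increments": [
    [0, 0, 0, 0],
    [0, 0, 0, 0],
    [0, 0, 0, 0]
  ],
  "jaw": 45.48
}}

```text
time: 17.77
position: [0.4899, -0.0802, 0.0239]
orientation: [0.0, 0.999, 0.052, -0.0]
contact_force: [0.8, 0.7, 0.3]
gripper_width: 0.534
gripper_force: 14.9
```

Request:
{"api": "step_arm", "payload": {
  "increments": [
    [0, 0, -0.15, 0],
    [0, 0, -0.3, 0],
    [0, 0, -0.45, 0],
    [0, 0, -0.6, 0],
    [0, 0, -0.6, 0]
  ]
}}

```text
time: 18.18
position: [0.491, -0.0806, 0.04]
orientation: [0.0, 0.999, 0.052, 0.001]
contact_force: [-1.1, 0.4, 0.4]
gripper_width: 0.528
gripper_force: 0.0
```

```bash
python3 - <<'E'
from h import *
s=ctrl.sense();print(s["position"],s["contact_force"],s["gripper_width"],s["gripper_force"])
print(ends()[0][-1]); print(ends("wrist",0)[0]); print(ends("wrist",0)[0])
E
```

```text
[ 0.49095777 -0.08055532  0.04004319] [-1.07433657  0.43187638  0.38243779] 0.5282055268005451 0.0
[ 0.367 -0.09  30.   ]
[[ 5.060e-01 -7.800e-02  1.353e+03]
 [ 4.560e-01 -7.500e-02  1.290e+02]]
[[ 5.060e-01 -7.800e-02  1.365e+03]
 [ 4.550e-01 -7.500e-02  1.350e+02]]
```

Request:
{"api": "step_arm", "payload": {
  "increments": [
    [0, 0, 0.3, 0],
    [0, 0, 0.6, 0],
    [0, 0, 0.7, 0],
    [0, 0, 0.7, 0],
    [0, 0, 0.7, 0]
  ],
  "jaw": 48
}}

```text
time: 18.75
position: [0.4904, -0.08, 0.0221]
orientation: [-0.0, 0.999, 0.052, 0.0]
contact_force: [-1.6, 1.7, 8.5]
gripper_width: 0.563
gripper_force: 7.0
```

Request:
{"api": "step_arm", "payload": {
  "increments": [
    [0, 0, 0.1, 0],
    [0, 0, 0.1, 0],
    [0, 0, 0.15, 0],
    [0, 0, 0.2, 0],
    [0, 0, 0.2, 0]
  ]
}}

```text
time: 19.17
position: [0.4911, -0.0799, 0.021]
orientation: [-0.0, 0.999, 0.052, 0.001]
contact_force: [-8.9, 3.9, 27.7]
gripper_width: 0.565
gripper_force: 16.1
```

Request:
{"api": "step_arm", "payload": {
  "increments": [
    [0, 0, 0.05, 0],
    [0, 0, 0.1, 0],
    [0, 0, 0.1, 0],
    [0, 0, 0.1, 0]
  ]
}}

```text
time: 19.5
position: [0.4919, -0.0802, 0.0203]
orientation: [0.0, 0.999, 0.052, 0.002]
contact_force: [-11.3, 2.6, 35.5]
gripper_width: 0.565
gripper_force: 28.1
```

Request:
{"api": "step_arm", "payload": {
  "increments": [
    [0, 0, -0.8, 0],
    [0, 0, -0.8, 0],
    [-0.6, 0, -0.8, 0],
    [-0.6, 0, -0.4, 0],
    [-0.6, 0, -0.15, 0],
    [-0.6, 0, -0.15, 0],
    [-0.6, 0, -0.15, 0]
  ],
  "jaw": 62
}}

```text
time: 20.08
position: [0.4739, -0.0814, 0.0153]
orientation: [-0.001, 0.999, 0.052, -0.002]
contact_force: [0.4, -0.4, 0.4]
gripper_width: 0.726
gripper_force: 0.0
```

Request:
{"api": "step_arm", "payload": {
  "increments": [
    [0, 0, 0, 0],
    [0, 0, 0, 0],
    [0, 0, 0, 0],
    [0, 0, 0, 0]
  ],
  "jaw": 35,
  "force": 20
}}

```text
time: 20.42
position: [0.4753, -0.0818, 0.0174]
orientation: [0.0, 0.999, 0.052, 0.0]
contact_force: [-0.0, -0.2, 0.4]
gripper_width: 0.59
gripper_force: 20.8
```

Request:
{"api": "step_arm", "payload": {
  "increments": [
    [0, 0, -0.2, 0],
    [0, 0, -0.5, 0],
    [0, 0, -0.8, 0],
    [0, 0, -1.1, 0],
    [0, 0, -1.4, 0],
    [0, 0, -1.7, 0],
    [0, 0, -2, 0],
    [0, 0, -2, 0]
  ]
}}

```text
time: 21.08
position: [0.4765, -0.0823, 0.0697]
orientation: [0.001, 0.999, 0.052, 0.002]
contact_force: [0.5, 0.0, 0.2]
gripper_width: 0.588
gripper_force: 20.9
```

```bash
python3 - <<'E'
from h import *
s=ctrl.sense();print(s["position"],s["contact_force"],s["gripper_width"],s["gripper_force"])
print(ends()[0]); snap("scene","s21",(200,130,300,210),6); snap("wrist","w6");print(ends("wrist",0)[0])
E
```

```text
[ 0.47650829 -0.08228492  0.0697091 ] [0.51067255 0.00388418 0.24224367] 0.5879650316951447 20.91942485421896
[[ 0.53   0.262 32.   ]
 [ 0.508  0.153 33.   ]
 [ 0.491 -0.269 20.   ]
 [ 0.47  -0.583 18.   ]
 [ 0.39   0.286 29.   ]
 [ 0.377  0.17  29.   ]
 [ 0.367 -0.092 32.   ]]
[[ 4.860e-01 -8.200e-02  1.963e+03]
 [ 4.160e-01 -7.700e-02  1.950e+02]]
```

```bash
python3 - <<'E'
from h import *
print(cam("scene",[(291,242),(360,237)],0)); print(cam("top",[(200,143),(300,143)],0))
for z in(.3,.5,.7): print(z,cam("top",[(200,96)],z),cam("scene",[(293,145)],z))
print(togo((.596-.024-.0,-.07,.19),0))
s=ctrl.sense(); print(s["position"],s["gripper_force"])
E
```

```text
[[ 0.69496568 -0.20175711  0.        ]
 [ 0.92136427 -0.07291043  0.        ]]
[[ 0.68986976  0.0461209   0.        ]
 [ 0.68899796 -0.27965415  0.        ]]
0.3 [[0.74280551 0.00291308 0.3       ]] [[ 0.60979642 -0.02148166  0.3       ]]
0.5 [[ 0.67310466 -0.02704174  0.5       ]] [[ 0.67704433 -0.23896134  0.5       ]]
0.7 [[ 0.6034038  -0.05699656  0.7       ]] [[ 0.74429224 -0.45644102  0.7       ]]
[ 3.92 -0.06 -4.92  0.99]
[ 0.47468896 -0.08168924  0.06692336] 20.918810069561005
```

Request:
{"api": "step_arm", "payload": {
  "increments": [
    [0, 0, -1, 0.2],
    [0, 0, -2.2, 0.4],
    [0, 0, -3.5, 0.6],
    [0.4, 0, -4.5, 0.9],
    [1.2, 0, -4.92, 0.9],
    [2.2, -0.03, -4.92, 0.9],
    [3, -0.05, -4.92, 0.9],
    [3.6, -0.06, -4.92, 0.9],
    [3.9, -0.06, -4.92, 0.9],
    [3.9, -0.06, -4.92, 0.9],
    [3.9, -0.06, -4.92, 0.9]
  ]
}}

```text
time: 22.2
position: [0.5711, -0.0701, 0.1894]
orientation: [-0.0, 1.0, 0.005, -0.001]
contact_force: [-0.8, 0.1, -0.1]
gripper_width: 0.589
gripper_force: 21.2
```

```bash
python3 - <<'E'
from h import *
print(togo((.572,-.07,.166),.6)); print(ctrl.sense()["position"])
im=snap("scene","s22",(240,110,340,210),5); snap("top","t22",(170,120,290,220),5)
E
```

```text
[ 0.04 -0.    0.94 -0.01]
[ 0.57108641 -0.07012817  0.18939897]
```

View pics/s22.png

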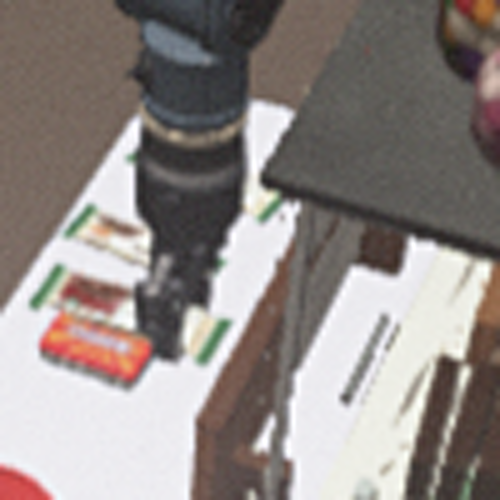

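```bash
cat >> h.py <<'E'
def sideview(y0,xr=(.3,.65),n="scene",lo=(45,70,30),hi=(85,255,200)):
    """green ends seen by the scene camera, cast on the vertical plane y=y0 -> x,z,area"""
    c=ctrl.calibration(n); K,R,t=map(np.array,(c["K"],c["R"],c["t"]))
    h=cv2.cvtColor(ctrl.read_camera(n),cv2.COLOR_RGB2HSV); m=cv2.inRange(h,lo,hi)
    k,_,st,ce=cv2.connectedComponentsWithStats(m); i=[j for j in range(1,k) if st[j,4]>6]
    d=cv2.undistortPoints(ce[i].reshape(-1,1,2),K,np.array([c["k1"],0,0,0.]))[:,0]
    r=np.c_[d,np.ones(len(d))]@R; o=-R.T@t; X=o+r*((y0-o[1])/r[:,1])[:,None]
    return [(round(float(p[0]),3),round(float(p[2]),3),int(st[j,4])) for p,j in zip(X,i) if xr[0]<p[0]<xr[1] and -.03<p[2]<.25]
E
python3 - <<'E'
from h import *
print(sideview(-.07)); print(ends()[0])
E
```

```text
[(0.464, 0.182, 7), (0.596, 0.178, 9)]
[[ 0.53   0.262 32.   ]
 [ 0.509  0.158 27.   ]
 [ 0.492 -0.268 19.   ]
 [ 0.47  -0.583 18.   ]
 [ 0.469 -0.063 30.   ]
 [ 0.389  0.285 29.   ]]
```

Request:
{"api": "step_arm", "payload": {
  "increments": [
    [0, 0, 0.3, 0],
    [0, 0, 0.6, 0],
    [0, 0, 0.9, 0],
    [0, 0, 1.1, 0],
    [0, 0, 1.2, 0],
    [0, 0, 1.2, 0],
    [0, 0, 1.2, 0]
  ]
}}

```text
time: 22.98
position: [0.5716, -0.0702, 0.16]
orientation: [-0.0, 1.0, 0.005, -0.0]
contact_force: [0.1, 0.2, -0.6]
gripper_width: 0.588
gripper_force: 21.2
```

```bash
python3 - <<'E'
from h import *
s=ctrl.sense();print(s["position"],s["contact_force"],s["gripper_width"],s["gripper_force"])
print(sideview(-.07)); 
E
```

```text
[ 0.57162519 -0.07016969  0.15996334] [ 0.09936161  0.17942905 -0.6412275 ] 0.5884963863185624 21.220751255750656
[(0.464, 0.15, 7), (0.598, 0.148, 11)]
```

Request:
{"api": "step_arm", "payload": {
  "increments": [
    [0, 0, 0.1, 0],
    [0, 0, 0.2, 0],
    [0, 0, 0.3, 0],
    [0, 0, 0.4, 0],
    [0, 0, 0.4, 0]
  ]
}}

```text
time: 23.45
position: [0.5722, -0.0704, 0.1508]
orientation: [0.0, 1.0, 0.005, 0.001]
contact_force: [-0.9, -0.4, 3.2]
gripper_width: 0.585
gripper_force: 21.1
```

```bash
cat > st.py <<'E'
from h import *
import sys
s=ctrl.sense();print(s["position"],s["contact_force"],s["gripper_width"],s["gripper_force"]); print(sideview(float(sys.argv[1])))
E
python3 st.py -.07
```

```text
[ 0.57217625 -0.07039232  0.15079986] [-0.87573086 -0.35252402  3.16688478] 0.5846879713161734 21.09068937599659
[(0.598, 0.143, 9)]
```

Request:
{"api": "step_arm", "payload": {
  "increments": [
    [0, 0, 0.2, 0],
    [0, 0, 0.4, 0],
    [0, 0, 0.6, 0],
    [0, 0, 0.6, 0]
  ]
}}

```text
time: 23.83
position: [0.5706, -0.0698, 0.1329]
orientation: [-0.001, 1.0, 0.005, -0.002]
contact_force: [0.2, -0.3, -1.6]
gripper_width: 0.59
gripper_force: 21.3
```

```bash
sed -i 's/st\[j,4\]>6\]/st[j,4]>3]/' h.py; python3 st.py -.07
```

```text
[ 0.57057871 -0.06981312  0.13291007] [ 0.17975925 -0.31516798 -1.6139689 ] 0.5897362937088654 21.27720069140196
[(0.598, 0.141, 4)]
```

Request:
{"api": "step_arm", "payload": {
  "increments": [
    [0, 0, 0.2, 0],
    [0, 0, 0.4, 0],
    [0, 0, 0.4, 0]
  ]
}}

```text
time: 24.13
position: [0.5707, -0.0699, 0.1232]
orientation: [-0.0, 1.0, 0.005, -0.002]
contact_force: [-0.4, -0.1, -1.7]
gripper_width: 0.591
gripper_force: 21.3
```

```bash
python3 st.py -.07; python3 - <<'E'
from h import *
im=ctrl.read_camera("scene");h=cv2.cvtColor(im,cv2.COLOR_RGB2HSV);m=cv2.inRange(h,(40,50,25),(90,255,220))
k,_,st,ce=cv2.connectedComponentsWithStats(m[100:220,200:340]);print([(np.round(ce[j]+(200,100),0).tolist(),int(st[j,4])) for j in range(1,k) if st[j,4]>2])
# predicted pixels: bar at plane y=-.07, pivot at (x .571,z .112)
for a in(0,30,50,70): 
    c,s_=np.cos(np.radians(a)),np.sin(np.radians(a)); print(a,proj("scene",[(.571+.03*c,-.07,.112+.03*s_),(.571-.103*c,-.07,.112-.103*s_)]).round().tolist())
E
```

```text
[ 0.57074737 -0.06990817  0.12318286] [-0.40007951 -0.09990058 -1.7324676 ] 0.5905138604944079 21.27713542431593
[]
[([329.0, 108.0], 6), ([256.0, 154.0], 11), ([293.0, 152.0], 5), ([253.0, 185.0], 3), ([281.0, 187.0], 3), ([250.0, 189.0], 3), ([279.0, 190.0], 3), ([332.0, 215.0], 100)]
0 [[282.0, 190.0], [250.0, 179.0]]
30 [[282.0, 187.0], [254.0, 189.0]]
50 [[280.0, 185.0], [259.0, 196.0]]
70 [[278.0, 183.0], [266.0, 201.0]]
```

Request:
{"api": "step_arm", "payload": {
  "increments": [
    [-0.2, 0, -0.5, 0],
    [-0.2, 0, -1, 0],
    [-0.2, 0, -1.5, 0],
    [0, 0, -2, 0],
    [0.2, 0, -2, 0],
    [0.4, 0, -2, 0],
    [0.4, 0, -1.7, 0],
    [0.4, 0, -1.3, 0],
    [0.4, 0, -1.0, 0],
    [0.4, 0, -0.7, 0],
    [0.4, 0, -0.6, 0],
    [0.4, 0, -0.6, 0]
  ]
}}

```text
time: 25.23
position: [0.5802, -0.0699, 0.139]
orientation: [-0.0, 1.0, 0.005, -0.002]
contact_force: [-3.6, 0.8, 0.3]
gripper_width: 0.587
gripper_force: 21.2
```

```bash
cat > st.py <<'E'
from h import *
s=ctrl.sense();print(s["position"],s["contact_force"],s["gripper_width"],s["gripper_force"])
im=ctrl.read_camera("scene");h=cv2.cvtColor(im,cv2.COLOR_RGB2HSV);m=cv2.inRange(h,(40,50,25),(90,255,220))
x,y,z=s["position"]; z-=.012
L=proj("scene",[(x-.15,y,z-.12),(x+.06,y,z+.05)]).mean(0).astype(int); a,b=max(L[0]-45,0),L[1]-45
k,_,st,ce=cv2.connectedComponentsWithStats(m[b:b+90,a:a+90]);print([(np.round(ce[j]+(a,b),0).tolist(),int(st[j,4])) for j in range(1,k) if st[j,4]>2])
for q in(0,25,40,50,60,70,80,90):
    c,s_=np.cos(np.radians(q)),np.sin(np.radians(q)); print(q,proj("scene",[(x+.03*c,y,z+.03*s_),(x-.103*c,y,z-.103*s_)]).round().tolist())
E
python3 st.py
```

```text
[ 0.58023898 -0.06990327  0.13902886] [-3.57507217  0.75327335  0.29586344] 0.5869547762071096 21.229853443801403
[([256.0, 154.0], 10), ([294.0, 151.0], 7), ([283.0, 184.0], 13)]
0 [[285.0, 188.0], [253.0, 177.0]]
25 [[284.0, 186.0], [255.0, 186.0]]
40 [[283.0, 184.0], [258.0, 191.0]]
50 [[283.0, 183.0], [261.0, 194.0]]
60 [[282.0, 182.0], [265.0, 197.0]]
70 [[280.0, 181.0], [268.0, 199.0]]
80 [[279.0, 181.0], [272.0, 201.0]]
90 [[278.0, 180.0], [276.0, 203.0]]
```

Request:
{"api": "step_arm", "payload": {
  "increments": [
    [0, 0, 0.2, 0],
    [0, 0, 0.4, 0],
    [0, 0, 0.4, 0]
  ]
}}

```text
time: 25.53
position: [0.5814, -0.0702, 0.1302]
orientation: [0.0, 1.0, 0.005, -0.0]
contact_force: [-3.1, 0.3, 2.8]
gripper_width: 0.587
gripper_force: 23.0
```

```bash
cat >> st.py <<'E'
e,_=ends("top",150); e=e[abs(e[:,1]-y)<.03]; print("top",e)
for zb in (.12,.08,.04,.02): print(zb, [np.round(cam("top",proj("top",[(p[0],p[1],.014)]),zb)[0],3)[:2].tolist() for p in e])
E
python3 st.py | grep -v '^[0-9][0-9]* \['; python3 - <<'E'
from h import *
E
```

```text
[ 0.5814273  -0.07018652  0.1301981 ] [-3.0594539   0.25977926  2.78568663] 0.5869744253204717 22.9675630107522
[([293.0, 152.0], 5), ([255.0, 154.0], 8), ([283.0, 184.0], 5)]
top [[ 0.515 -0.072 13.   ]]
0.12 [[0.506, -0.078]]
0.08 [[0.51, -0.076]]
0.04 [[0.513, -0.073]]
0.02 [[0.515, -0.072]]
```

Request:
{"api": "step_arm", "payload": {
  "increments": [
    [0.05, 0, 0.15, 0],
    [0.1, 0, 0.25, 0],
    [0.15, 0, 0.35, 0],
    [0.2, 0, 0.35, 0],
    [0.2, 0, 0.35, 0]
  ]
}}

```text
time: 26.05
position: [0.5843, -0.0701, 0.1202]
orientation: [-0.0, 1.0, 0.004, -0.003]
contact_force: [-7.8, 0.2, 1.6]
gripper_width: 0.588
gripper_force: 26.1
```

```bash
python3 st.py | grep -v '^[0-9][0-9]* \['
```

```text
[ 0.58429535 -0.07006627  0.12017123] [-7.83895084  0.20191699  1.55453568] 0.5881558464029972 26.077350117266178
[([293.0, 152.0], 8), ([256.0, 154.0], 10), ([234.0, 233.0], 5)]
top []
0.12 []
0.08 []
0.04 []
0.02 []
```

Request:
{"api": "step_arm", "payload": {
  "increments": [
    [0, 0, 0, 0],
    [0, 0, 0, 0],
    [0, 0, 0, 0]
  ],
  "jaw": 51.5
}}

```text
time: 26.4
position: [0.5876, -0.0701, 0.1213]
orientation: [-0.0, 1.0, 0.005, 0.001]
contact_force: [-0.5, 0.3, 0.5]
gripper_width: 0.603
gripper_force: 0.6
```

Request:
{"api": "step_arm", "payload": {
  "increments": [
    [0, 0, 0, 0],
    [0, 0, 0, 0],
    [0, 0, -0.5, 0],
    [0, 0, -1, 0],
    [0, 0, -2, 0],
    [-1, 0, -3, 0],
    [-3, 0, -4, 0],
    [-4.5, 0, -4.5, 0],
    [-6, 0, -5, 0],
    [-7, 0, -5, 0]
  ],
  "jaw": 64
}}

```text
time: 27.23
position: [0.4113, -0.072, 0.2515]
orientation: [0.001, 1.0, 0.005, 0.004]
contact_force: [0.4, -1.3, -0.3]
gripper_width: 0.748
gripper_force: 0.0
```

```bash
cat > meas.py <<'E'
from h import *
print(ctrl.sense()["position"],np.degrees(yaw()))
e,im=ends("top",150); print("top z.014",e)
print("top z.14",np.c_[[cam("top",proj("top",[(p[0],p[1],.014)]),.135)[0][:2].round(3) for p in e]].tolist())
for y in (-.07,.03,.13,.23): print("side",y,sideview(y,(.48,.64),lo=(40,50,25),hi=(90,255,220)))
E
python3 meas.py
```

```text
[ 0.41134243 -0.07202004  0.25147574] 0.5604183936724944
top z.014 [[ 0.619 -0.061 21.   ]
 [ 0.6   -0.374 12.   ]
 [ 0.53   0.262 32.   ]
 [ 0.508  0.153 34.   ]
 [ 0.492 -0.268 19.   ]
 [ 0.47  -0.583 18.   ]
 [ 0.389  0.285 29.   ]
 [ 0.377  0.17  30.   ]]
top z.14 [[0.599, -0.069], [0.582, -0.351], [0.519, 0.223], [0.499, 0.124], [0.484, -0.255], [0.464, -0.539], [0.391, 0.243], [0.381, 0.14]]
side -0.07 [(0.59, 0.243, 10)]
side 0.03 [(0.496, 0.246, 8), (0.598, 0.222, 4), (0.555, 0.14, 10)]
side 0.13 [(0.568, 0.127, 4), (0.519, 0.035, 9)]
side 0.23 [(0.537, 0.032, 4)]
```

```bash
python3 - <<'E'
from h import *
for z in(.007,.13):
    im=ctrl.read_camera("wrist");h=cv2.cvtColor(im,cv2.COLOR_RGB2HSV);m=cv2.inRange(h,(45,70,30),(85,255,200))
    k,_,st,ce=cv2.connectedComponentsWithStats(m);i=[j for j in range(1,k) if st[j,4]>30]
    print(z,np.c_[ce[i].round(0),st[i,4],cam("wrist",ce[i],z).round(3)])
e,_=ends();print(e)
print("tin?"); print(togo((.484,.031,.08),0))
E
```

```text
0.007 [[ 5.70e+01  7.80e+01  3.13e+02  5.10e-01  1.55e-01  7.00e-03]
 [ 4.26e+02  9.80e+01  1.70e+02  4.91e-01 -2.72e-01  7.00e-03]
 [ 6.30e+01  1.87e+02  2.09e+02  3.78e-01  1.71e-01  7.00e-03]]
0.13 [[ 2.61e+02  3.00e+01  5.10e+01  5.36e-01 -7.60e-02  1.30e-01]
 [ 5.70e+01  7.70e+01  3.18e+02  5.04e-01  7.80e-02  1.30e-01]
 [ 4.27e+02  9.80e+01  1.72e+02  4.91e-01 -2.04e-01  1.30e-01]
 [ 6.30e+01  1.87e+02  2.09e+02  4.17e-01  8.90e-02  1.30e-01]]
[[ 0.53   0.262 32.   ]
 [ 0.509  0.153 33.   ]
 [ 0.491 -0.269 20.   ]
 [ 0.47  -0.583 18.   ]
 [ 0.389  0.285 30.   ]
 [ 0.377  0.17  29.   ]]
tin?
[ 2.89 -4.08  6.66  0.09]
```

```bash
python3 - <<'E'
from h import *
print(togo((.480,.157,.016),-7.3))
E
```

```text
[ 2.78 -9.13  9.22  1.31]
```

Request:
{"api": "step_arm", "payload": {
  "increments": [
    [0.3, -1.4, 0.5, 0.5],
    [0.6, -2.8, 1, 1],
    [1, -4.2, 1.5, 1.3],
    [1.4, -5.6, 2, 1.3],
    [1.8, -7, 3, 1.3],
    [2.2, -8.2, 4, 1.3],
    [2.6, -9, 5, 1.3],
    [2.78, -9.13, 6, 1.3],
    [2.78, -9.13, 7, 1.3],
    [2.78, -9.13, 7, 1.3],
    [2.78, -9.13, 7, 1.3]
  ],
  "jaw": 66
}}

```text
time: 28.55
position: [0.4664, 0.0403, 0.0887]
orientation: [-0.016, 0.999, -0.039, -0.002]
contact_force: [-0.8, -0.9, 0.2]
gripper_width: 0.772
gripper_force: 0.0
```

```bash
python3 - <<'E'
from h import *
e=ends("wrist",0)[0];print(e); print(togo((.480,.157,.0155),-7.3))
E
```

```text
[[ 5.61e-01 -9.40e-02  1.20e+01]
 [ 5.59e-01 -4.70e-02  1.05e+02]
 [ 5.11e-01  1.49e-01  8.63e+02]
 [ 4.66e-01  1.67e-01  4.20e+01]
 [ 3.93e-01  2.58e-01  7.40e+01]]
[ 0.22 -4.69  2.86  0.48]
```

Request:
{"api": "step_arm", "payload": {
  "increments": [
    [0, -1.2, 0, 0.2],
    [0.1, -2.4, 0, 0.4],
    [0.2, -3.6, 0, 0.48],
    [0.22, -4.69, 0, 0.48],
    [0.22, -4.69, 0, 0.48],
    [0.22, -4.69, 0, 0.48],
    [0.22, -4.69, 0, 0.48],
    [0.22, -4.69, 0, 0.48]
  ]
}}

```text
time: 29.27
position: [0.4736, 0.052, 0.0953]
orientation: [-0.033, 0.999, -0.036, -0.0]
contact_force: [-1.0, -0.3, 0.3]
gripper_width: 0.776
gripper_force: 0.0
```

```bash
python3 - <<'E'
from h import *
s=ctrl.sense();print(s["position"],s["joints"],s["contact_force"])
e=ends("wrist",0)[0];print(e); print(togo((.480,.157,.0155),-7.3))
E
```

```text
[0.47356049 0.05204058 0.095267  ] [-0.07335259 -0.0598977  -0.31866391  1.3149303   0.06655733  3.14060232] [-0.96035255 -0.27646702  0.32674477]
[[ 5.60e-01 -4.80e-02  9.00e+01]
 [ 5.29e-01  2.37e-01  1.71e+02]
 [ 5.12e-01  1.51e-01  7.71e+02]
 [ 4.66e-01  1.68e-01  3.80e+01]
 [ 4.18e-01  2.69e-01  3.10e+01]
 [ 3.96e-01  2.73e-01  2.62e+02]]
[-0.04 -4.2   3.19  0.53]
```

Request:
{"api": "step_arm", "payload": {
  "increments": [
    [0, 0, -0.5, -1.1],
    [0, 0, -0.5, -2.2],
    [0, 0, -0.5, -3.3],
    [0, 0, -0.5, -4.4],
    [0, 0, -0.5, -5.5],
    [0, 0, -0.5, -6.6],
    [0, 0, -0.5, -7.7],
    [0, 0, -0.5, -8.8],
    [0, 0, -0.5, -9.9],
    [0, 0, -0.5, -11],
    [0, 0, -0.5, -12],
    [0, 0, -0.5, -13]
  ]
}}

```text
time: 30.32
position: [0.4733, 0.0513, 0.1074]
orientation: [-0.026, 0.797, 0.603, 0.021]
contact_force: [-0.6, 0.5, 0.8]
gripper_width: 0.769
gripper_force: 0.0
```

Request:
{"api": "step_arm", "payload": {
  "increments": [
    [0, 0, 0, -1.1],
    [0, 0, 0, -2.2],
    [0, 0, 0, -3.3],
    [0, 0, 0, -4.4],
    [0, 0, 0, -5.5],
    [0, 0, 0, -6.6],
    [0, 0, 0, -7.7],
    [0, 0, 0, -8.8],
    [0, 0, 0, -9.9],
    [0, 0, 0, -11],
    [0, 0, 0, -12],
    [0, 0, 0, -13]
  ]
}}

```text
time: 31.32
position: [0.4733, 0.0513, 0.1074]
orientation: [-0.007, 0.241, 0.97, 0.033]
contact_force: [0.4, 0.0, -0.1]
gripper_width: 0.775
gripper_force: 0.0
```

Request:
{"api": "step_arm", "payload": {
  "increments": [
    [0, 0, 0, -1],
    [0, 0, 0, -2],
    [0, 0, 0, -3],
    [0, 0, 0, -4],
    [0, 0, 0, -4]
  ]
}}

```text
time: 31.73
position: [0.4733, 0.0513, 0.1074]
orientation: [-0.001, 0.035, 0.999, 0.033]
contact_force: [-0.4, 1.3, -0.0]
gripper_width: 0.775
gripper_force: 0.0
```

```bash
python3 - <<'E'
from h import *
s=ctrl.sense();print(s["position"],s["joints"],np.degrees(yaw()))
print(ends("wrist",0)[0]); print(ends()[0]); print(togo((.480,.157,.0155),-7.3))
E
```

```text
[0.47327234 0.05128562 0.10736814] [-0.07504204 -0.06649764 -0.30045369  1.34053364  0.06661452 -0.00444499] 175.948036191952
[[3.79e-01 1.67e-01 8.97e+02]
 [4.65e-01 1.69e-01 3.20e+01]
 [5.06e-01 1.51e-01 5.24e+02]
 [5.27e-01 2.55e-01 4.29e+02]]
[[ 0.53   0.263 30.   ]
 [ 0.492 -0.268 19.   ]
 [ 0.47  -0.583 18.   ]
 [ 0.39   0.286 28.   ]]
[0.05 4.24 3.68 0.5 ]
```

```bash
cat >> h.py <<'E'
from scipy.spatial.transform import Rotation as Ro
def togo(p,yw=None):
    s=ctrl.sense();w,x,y,z=s["orientation"];M=Ro.from_quat([x,y,z,w]).as_matrix()
    r=list(M.T@(np.array(p)-s["position"])/.025)
    if yw is not None: r.append(-(((yw-np.degrees(yaw())+90)%180)-90)/6)
    return np.round(r,2)
E
python3 - <<'E'
from h import *
print(togo((.480,.157,.09),-7.3),togo((.480,.157,.02),-7.3))
E
```

```text
[0.05 4.18 0.98 0.5 ] [0.04 3.99 3.77 0.5 ]
```

Request:
{"api": "step_arm", "payload": {
  "increments": [
    [0, 1.2, 0.3, 0.2],
    [0, 2.4, 0.6, 0.5],
    [0.05, 3.6, 0.98, 0.5],
    [0.05, 4.18, 0.98, 0.5],
    [0.05, 4.18, 0.98, 0.5],
    [0.05, 4.18, 0.98, 0.5]
  ],
  "jaw": 66
}}

```text
time: 32.33
position: [0.4796, 0.1574, 0.0899]
orientation: [-0.001, 0.062, 0.998, 0.033]
contact_force: [1.0, -0.7, -0.8]
gripper_width: 0.775
gripper_force: 0.0
```

```bash
python3 - <<'E'
from h import *
s=ctrl.sense();print(s["position"],s["orientation"],np.degrees(yaw()))
print(ends("wrist",0)[0]);  print(togo((.478,.156,.02),-7.3))
E
```

```text
[0.47960335 0.15743365 0.08989002] [-0.00142798  0.06211955  0.99752228  0.03299114] 172.8731462291205
[[ 3.920e-01  2.830e-01  1.052e+03]
 [ 3.790e-01  1.710e-01  1.193e+03]
 [ 4.180e-01  2.690e-01  7.700e+01]
 [ 4.650e-01  1.680e-01  5.600e+01]
 [ 4.840e-01  2.790e-01  3.400e+01]
 [ 5.060e-01  1.560e-01  6.510e+02]
 [ 5.270e-01  2.580e-01  5.870e+02]
 [ 5.540e-01 -4.400e-02  1.460e+02]]
[ 0.05 -0.22  2.79  0.02]
```

Request:
{"api": "step_arm", "payload": {
  "increments": [
    [0.05, -0.05, 0.8, 0],
    [0.05, -0.1, 1.7, 0],
    [0.05, -0.1, 2.4, 0],
    [0.05, -0.1, 2.75, 0],
    [0.05, -0.1, 2.8, 0],
    [0.05, -0.1, 2.8, 0]
  ]
}}

```text
time: 32.88
position: [0.4781, 0.1586, 0.0198]
orientation: [-0.002, 0.063, 0.997, 0.033]
contact_force: [0.5, -0.1, -0.0]
gripper_width: 0.773
gripper_force: 0.0
```

Request:
{"api": "step_arm", "payload": {
  "increments": [
    [0, 0, 0, 0],
    [0, 0, 0, 0],
    [0, 0, 0, 0],
    [0, 0, 0, 0],
    [0, 0, 0, 0]
  ],
  "jaw": 35,
  "force": 20
}}

```text
time: 33.3
position: [0.4798, 0.1592, 0.0218]
orientation: [0.0, 0.062, 0.997, 0.033]
contact_force: [-0.8, -1.2, 6.8]
gripper_width: 0.561
gripper_force: 20.3
```

Request:
{"api": "step_arm", "payload": {
  "increments": [
    [0, 0, -0.5, 0],
    [0, 0, -1.3, 0],
    [0, 0, -2.2, 0],
    [0, 0, -3.2, 0],
    [0, 0, -4.2, 0],
    [0, 0, -5.2, 0],
    [0, 0, -6.2, 0],
    [0, 0, -6.8, 0],
    [0, 0, -6.8, 0]
  ]
}}

```text
time: 34.05
position: [0.4806, 0.1484, 0.1942]
orientation: [0.003, 0.062, 0.997, 0.034]
contact_force: [0.7, 0.2, -0.3]
gripper_width: 0.527
gripper_force: 18.5
```

```bash
python3 - <<'E'
from h import *
s=ctrl.sense();print(s["position"],s["orientation"],np.degrees(yaw()))
print(ends()[0]); print(togo((.571,.13,.185),.6)); print("side",s["position"][1],sideview(s["position"][1]))
E
```

```text
[0.48055861 0.14843221 0.19416107] [0.0027695  0.06216576 0.99747213 0.03430875] 172.86750037425804
[[ 0.523  0.176 21.   ]
 [ 0.492 -0.268 19.   ]
 [ 0.47  -0.583 18.   ]
 [ 0.373  0.207 44.   ]]
[-3.72 -0.29  0.24 -1.29]
side 0.14843220808659557 [(0.385, 0.186, 7), (0.51, 0.172, 4)]
```

Request:
{"api": "step_arm", "payload": {
  "increments": [
    [-0.6, 0, 0, -0.5],
    [-1.3, -0.1, 0, -1],
    [-2.1, -0.2, 0, -1.5],
    [-2.9, -0.29, 0, -2.05],
    [-3.5, -0.29, 0, -2.05],
    [-3.72, -0.29, 0.1, -2.05],
    [-3.72, -0.29, 0.24, -2.05],
    [-3.72, -0.29, 0.24, -2.05],
    [-3.72, -0.29, 0.24, -2.05]
  ]
}}

```text
time: 34.9
position: [0.5678, 0.13, 0.181]
orientation: [0.001, -0.045, 0.998, 0.033]
contact_force: [0.6, -1.1, -0.8]
gripper_width: 0.524
gripper_force: 18.5
```

```bash
python3 - <<'E'
from h import *
s=ctrl.sense();print(s["position"],np.degrees(yaw()),s["gripper_force"])
e=ends("top",130)[0]; print(e); print([cam("top",proj("top",[(p[0],p[1],.014)]),.17)[0].round(3).tolist() for p in e]); y=s["position"][1]; print("side",sideview(y,lo=(40,50,25),hi=(90,255,220)))
for p in [(.571,.13,.145),(.583,.13,.165),(.583,.13,.135),(.587,.13,.124)]: print(togo(p))
E
```

```text
[0.56778675 0.12996499 0.18103679] 185.16999793967494 18.498613842168083
[[ 0.619 -0.06  20.   ]
 [ 0.6   -0.374 12.   ]
 [ 0.492 -0.268 19.   ]
 [ 0.471  0.157 40.   ]
 [ 0.47  -0.583 18.   ]]
[[0.593, -0.07, 0.17], [0.576, -0.344, 0.17], [0.482, -0.252, 0.17], [0.464, 0.12, 0.17], [0.463, -0.527, 0.17]]
side [(0.459, 0.152, 21), (0.568, 0.127, 4)]
[-0.09 -0.11  1.49]
[-0.57 -0.1   0.69]
[-0.57 -0.18  1.89]
[-0.72 -0.22  2.33]
```

Request:
{"api": "step_arm", "payload": {
  "increments": [
    [-0.09, -0.05, 0.4, 0],
    [-0.09, -0.1, 0.8, 0],
    [-0.09, -0.1, 1.1, 0],
    [-0.09, -0.1, 1.3, 0],
    [-0.09, -0.1, 1.49, 0],
    [-0.09, -0.1, 1.49, 0]
  ]
}}

```text
time: 35.5
position: [0.571, 0.1299, 0.1433]
orientation: [0.001, -0.045, 0.998, 0.033]
contact_force: [-0.2, 0.2, -0.4]
gripper_width: 0.407
gripper_force: 0.0
```

```bash
python3 - <<'E'
from h import *
s=ctrl.sense();print(s["position"],s["contact_force"],s["gripper_force"],s["gripper_width"])
e=ends("top",130)[0]; print(e);y=s["position"][1]; print("side",sideview(y,lo=(40,50,25),hi=(90,255,220)))
E
```

```text
[0.5710188  0.12988095 0.14329504] [-0.1903983   0.18782295 -0.41430022] 0.0 0.4067183922073793
[[ 0.619 -0.06  20.   ]
 [ 0.6   -0.374 12.   ]
 [ 0.492 -0.268 19.   ]
 [ 0.47  -0.583 19.   ]]
side [(0.457, 0.155, 9)]
```

Request:
{"api": "step_arm", "payload": {
  "increments": [
    [0, 0, -1, 0],
    [0.5, 0, -2, 0],
    [2, 0, -3, 0],
    [3.5, 1, -3, 0],
    [5, 2.5, -3, 0],
    [6, 4, -3, 0],
    [7, 5.5, -3, 0],
    [8, 6, -3, 0],
    [8, 6, -3, 0],
    [8, 6, -3, 0]
  ],
  "jaw": 66
}}

```text
time: 36.43
position: [0.3576, 0.2576, 0.2298]
orientation: [0.003, -0.047, 0.998, 0.034]
contact_force: [0.4, -0.9, -0.7]
gripper_width: 0.774
gripper_force: 0.0
```

```bash
python3 - <<'E'
from h import *
s=ctrl.sense();print(s["position"],np.degrees(yaw()),s["orientation"],s["joints"])
e,im=ends("top",130); print(e)
cv2.imwrite("pics/t30.png",im[:,:,::-1])
h=cv2.cvtColor(im,cv2.COLOR_RGB2HSV);m=cv2.inRange(h,(45,70,30),(85,255,200));k,_,st,ce=cv2.connectedComponentsWithStats(m[130:260,80:330]);print([((ce[j]+(80,130)).round(1).tolist(),st[j,2:].tolist()) for j in range(1,k) if st[j,4]>5])
print(ends("wrist",0)[0])
E
```

```text
[0.35761481 0.25761458 0.22978871] 185.42583414155143 [ 0.00326247 -0.04730421  0.99830035  0.0338834 ] [ 0.43068237 -0.21678636 -0.19070301  1.56543825  0.06040982  0.33693375]
[[ 0.619 -0.06  20.   ]
 [ 0.605  0.182 31.   ]
 [ 0.6   -0.374 12.   ]
 [ 0.53   0.262 32.   ]
 [ 0.492 -0.268 19.   ]
 [ 0.47  -0.583 18.   ]
 [ 0.389  0.285 30.   ]]
[([232.4, 163.8], [17, 2, 20]), ([156.5, 168.4], [15, 8, 31]), ([130.9, 191.8], [15, 5, 32]), ([297.7, 203.2], [6, 5, 19]), ([122.2, 236.3], [15, 4, 30])]
[[3.27e-01 7.30e-02 2.30e+01]
 [3.25e-01 8.40e-02 1.00e+01]
 [3.28e-01 1.19e-01 1.30e+01]
 [3.26e-01 1.44e-01 1.00e+01]
 [3.25e-01 1.94e-01 9.00e+00]
 [3.27e-01 2.44e-01 1.40e+01]
 [3.29e-01 2.15e-01 1.30e+01]
 [3.28e-01 2.27e-01 1.00e+01]
 [3.27e-01 2.56e-01 2.80e+01]
 [3.89e-01 2.87e-01 2.40e+02]
 [4.18e-01 2.69e-01 1.10e+01]
 [5.26e-01 2.62e-01 1.63e+02]
 [6.45e-01 1.22e-01 2.20e+01]]
```

```bash
python3 - <<'E'
from h import *
def comps(n,a=3):
    h=cv2.cvtColor(ctrl.read_camera(n),cv2.COLOR_RGB2HSV);m=cv2.inRange(h,(40,50,25),(90,255,220))
    k,_,st,ce=cv2.connectedComponentsWithStats(m);return [(ce[j].round(1).tolist(),st[j,2:].tolist()) for j in range(1,k) if st[j,4]>a]
for z in(0,.03,.06,.09,.12,.15):
    X=cam("top",[(156.5,168.4),(149,168),(164,169)],z); print(z,X[0].round(3),(X[1]-X[2]).round(3),proj("scene",X[:1]).round().tolist(),proj("wrist",X[:1]).round().tolist())
print([c for c in comps("scene") if 230<c[0][0]<320 and 110<c[0][1]<210])
print([c for c in comps("wrist",15)])
im=ctrl.read_camera("top"); print(im[150:200:2,150].tolist()); print(im[150:200:2,157].tolist())
E
```

```text
0 [0.607 0.186 0.   ] [0.003 0.049 0.   ] [[304.0, 168.0]] [[179.0, 326.0]]
0.03 [0.602 0.178 0.03 ] [0.003 0.047 0.   ] [[303.0, 164.0]] [[169.0, 340.0]]
0.06 [0.597 0.17  0.06 ] [0.003 0.046 0.   ] [[302.0, 159.0]] [[158.0, 355.0]]
0.09 [0.593 0.162 0.09 ] [0.003 0.045 0.   ] [[301.0, 155.0]] [[145.0, 374.0]]
0.12 [0.588 0.154 0.12 ] [0.003 0.044 0.   ] [[300.0, 151.0]] [[129.0, 395.0]]
0.15 [0.583 0.147 0.15 ] [0.003 0.043 0.   ] [[299.0, 146.0]] [[111.0, 421.0]]
[([268.5, 139.0], [6, 5, 10]), ([293.2, 152.2], [3, 3, 5])]
[([12.8, 118.8], [32, 11, 147]), ([152.0, 127.2], [226, 22, 1290]), ([280.7, 145.8], [25, 23, 118]), ([267.3, 188.7], [40, 16, 298]), ([250.0, 210.6], [5, 6, 21]), ([237.8, 286.5], [36, 12, 198]), ([1.1, 294.0], [4, 6, 17]), ([132.0, 356.1], [5, 7, 24])]
[[183, 176, 181], [184, 178, 182], [183, 177, 181], [161, 152, 153], [83, 50, 31], [82, 47, 26], [84, 48, 28], [70, 40, 19], [63, 34, 15], [65, 36, 15], [55, 44, 19], [51, 89, 54], [159, 159, 141], [183, 177, 180], [183, 177, 181], [183, 177, 181], [183, 178, 182], [184, 178, 182], [183, 177, 182], [183, 177, 181], [183, 177, 181], [182, 177, 181], [183, 177, 181], [183, 177, 181], [184, 178, 182]]
[[184, 178, 182], [183, 177, 181], [184, 178, 182], [161, 150, 152], [82, 47, 28], [82, 48, 29], [83, 49, 28], [69, 38, 19], [60, 43, 20], [48, 80, 47], [145, 150, 122], [189, 182, 174], [175, 161, 139], [146, 127, 100], [145, 127, 105], [172, 164, 163], [183, 177, 181], [183, 178, 181], [183, 177, 181], [184, 178, 182], [183, 178, 182], [183, 177, 181], [184, 178, 182], [184, 178, 182], [182, 177, 181]]
```

```bash
cat > asc.py <<'E'
from h import *
import sys
a,b,c,d=map(int,sys.argv[2:6]);im=ctrl.read_camera(sys.argv[1]).astype(int)
for r in range(b,d):
    l=""
    for q in range(a,c):
        R,G,B=im[r,q]
        l+= "G" if G>R+10 and G>B+10 else "." if min(R,G,B)>140 and abs(R-B)<14 else "#" if R<110 and R>B+25 else "k" if R<90 else "c"
    print(r,l)
E
python3 asc.py top 138 160 178 186; python3 asc.py top 220 158 246 186
```

```text
160 ########################################
161 ########################################
162 ########################################
163 ########################################
164 ########################################
165 #######################GGG##############
166 ####################kGGGGG##############
167 ###################kGGGGGcc#############
168 #################kGGGGccccc#############
169 ###############kGGGGGcccccc#############
170 #############kGGGGGcccccccc###kccccccccc
171 cccccccccckkGGGGGccccccccccccccccccccccc
172 ..........GGGGGcccccccccccccccc.........
173 ..........GGGcccccccccccccccccc.........
174 ............ccccccccccccccccccccc.......
175 .............c.ccccccccccccccccccc......
176 ................cccccccccccc#cccccc.....
177 .................cccccccccccc#cccccc....
178 ..................ccccccccccccccccccc...
179 ...................ccccccccccccccccccc..
180 ....................cccccccccccccccccc..
181 .....................ccccccccccccccccccc
182 ......................cccccccc#ccccccccc
183 ......................ccccc######ccccccc
184 ................
[... 237 characters left out ...]
GGGGGGGkGGGGGk####
164 ####GGGGGGGGGGGGGGGGGG####
165 ######ccccccccccccccck####
166 ######ccccccccccccc.c#####
167 #######ccccccccccc.cc#####
168 #######cccccccccccccc#####
169 #######cccccccccccccc#cccc
170 cccccccccccccccccccccccc..
171 .......cccccccccccccc.....
172 .......cccccccccccccc.....
173 .......ccc#c##ccccccc.....
174 ........cc#c##ccccccc.....
175 ........ccc#cccccccccc....
176 ........cccccccccccccc....
177 .........c###ccccccccc....
178 .........c##########cc....
179 .........c##########cc....
180 .........cc##########c....
181 .........cc##########cc...
182 ........ccc##########ccc..
183 .........ccccccccccccccc..
184 ..........................
185 ..........................
```

```bash
python3 asc.py top 145 176 225 232
```

```text
176 .........cccccccccccc#cccccc....................................................
177 ..........cccccccccccc#cccccc...................................................
178 ...........ccccccccccccccccccc..................................................
179 ............ccccccccccccccccccc.................................................
180 .............cccccccccccccccccc.................................................
181 ..............ccccccccccccccccccc...............................................
182 ...............cccccccc#ccccccccccc.............................................
183 ...............ccccc######ccccccccGG............................................
184 ................cccc######cccccccGGc............................................
185 .................cccc######cccc#cc..............................................
186 ...................cccc#####kGGc................................................
187 ....................cccc##kGGc..................................................
188 .....................ccccccc................................................
[... 2959 characters left out ...]
cccccccc............
224 ................................................cccccccccccccccccccc............
225 ...............................................ccccccccccccccccccccc............
226 ...............................................ccccccccccccccccccccc............
227 ...............................................ccccccccccccccccccccc............
228 ................................................cccccccccccccccccccc............
229 ................................................................................
230 ................................................................................
231 ................................................................................
```

```bash
python3 - <<'E'
from h import *
print(togo((.5,.267,.07),-9.7), ctrl.sense()["time"])
E
```

```text
[-5.57 -0.44  6.35  2.46] 36.8333
```

Request:
{"api": "step_arm", "payload": {
  "increments": [
    [-1, -0.1, 0.5, 1],
    [-2.2, -0.2, 1.5, 2],
    [-3.5, -0.3, 2.8, 2.46],
    [-4.6, -0.44, 4, 2.46],
    [-5.3, -0.44, 5.2, 2.46],
    [-5.57, -0.44, 6, 2.46],
    [-5.57, -0.44, 6.35, 2.46],
    [-5.57, -0.44, 6.35, 2.46],
    [-5.57, -0.44, 6.35, 2.46]
  ],
  "jaw": 66
}}

```text
time: 37.58
position: [0.4986, 0.2678, 0.0704]
orientation: [-0.003, 0.084, 0.996, 0.033]
contact_force: [-0.4, 0.1, -0.5]
gripper_width: 0.772
gripper_force: 0.0
```

```bash
python3 - <<'E'
from h import *
s=ctrl.sense();print(s["position"],np.degrees(yaw()))
print(ends("wrist",0)[0]);  print(togo((.5,.267,.016),-9.7))
E
```

```text
[0.4986165  0.26779969 0.07040581] 170.36956895521777
[[3.930e-01 2.890e-01 1.553e+03]
 [4.190e-01 2.700e-01 1.110e+02]
 [4.860e-01 2.810e-01 5.400e+01]
 [5.290e-01 2.640e-01 7.740e+02]]
[-0.05 -0.19  2.23  0.01]
```

Request:
{"api": "step_arm", "payload": {
  "increments": [
    [-0.05, -0.05, 0.7, 0],
    [-0.05, -0.1, 1.4, 0],
    [-0.05, -0.1, 1.9, 0],
    [-0.05, -0.1, 2.1, 0],
    [-0.05, -0.1, 2.2, 0],
    [-0.05, -0.1, 2.2, 0]
  ]
}}

```text
time: 38.13
position: [0.5, 0.2693, 0.0158]
orientation: [-0.002, 0.084, 0.996, 0.033]
contact_force: [0.7, 0.8, -0.3]
gripper_width: 0.773
gripper_force: 0.0
```

Request:
{"api": "step_arm", "payload": {
  "increments": [
    [0, 0, 0, 0],
    [0, 0, 0, 0],
    [0, 0, 0, 0],
    [0, 0, 0, 0],
    [0, 0, 0, 0]
  ],
  "jaw": 35,
  "force": 20
}}

```text
time: 38.55
position: [0.5016, 0.2687, 0.0179]
orientation: [-0.0, 0.084, 0.996, 0.033]
contact_force: [-1.4, -2.1, 5.9]
gripper_width: 0.583
gripper_force: 23.3
```

Request:
{"api": "step_arm", "payload": {
  "increments": [
    [0, 0, -0.4, 0],
    [0, 0, -1.1, 0],
    [0, 0, -2, 0],
    [0, 0, -3, 0],
    [0, 0, -4, 0],
    [0, 0, -5, 0],
    [0, 0, -6, 0],
    [0, 0, -6.8, 0],
    [0, 0, -6.8, 0],
    [0, 0, -6.8, 0]
  ]
}}

```text
time: 39.38
position: [0.5011, 0.2584, 0.1875]
orientation: [0.0, 0.084, 0.996, 0.035]
contact_force: [0.6, 0.1, -0.9]
gripper_width: 0.589
gripper_force: 20.9
```

```bash
python3 - <<'E'
from h import *
s=ctrl.sense();print(s["position"],s["gripper_width"],s["gripper_force"])
e=ends("top",130)[0]; print([cam("top",proj("top",[(p[0],p[1],.014)]),.185)[0].round(3).tolist() for p in e if p[1]>.15]); print("side",sideview(s["position"][1],lo=(40,50,25),hi=(90,255,220)))
print(togo((.571,.235,.187),.6))
E
```

```text
[0.50105301 0.25843608 0.18754667] 0.5890213623425273 20.93199267590535
[[0.578, 0.138, 0.185], [0.528, 0.245, 0.185], [0.391, 0.276, 0.185]]
side [(0.398, 0.191, 13), (0.529, 0.171, 19)]
[-2.98 -0.41 -0.17 -1.7 ]
```

Request:
{"api": "step_arm", "payload": {
  "increments": [
    [-0.5, 0, -0.17, -0.5],
    [-1.1, -0.1, -0.17, -1],
    [-1.8, -0.3, -0.17, -1.5],
    [-2.4, -0.41, -0.17, -2],
    [-2.98, -0.41, -0.17, -2],
    [-2.98, -0.41, 0, -2],
    [-2.98, -0.41, 0, -2],
    [-2.98, -0.41, 0, -2]
  ]
}}

```text
time: 40.15
position: [0.5698, 0.2353, 0.1814]
orientation: [-0.001, -0.021, 0.999, 0.033]
contact_force: [-0.0, 0.8, -0.4]
gripper_width: 0.587
gripper_force: 20.9
```

```bash
python3 - <<'E'
from h import *
s=ctrl.sense();print(s["position"],s["gripper_width"],s["gripper_force"],np.degrees(yaw()))
y=.235
for p in [(.571,y,.142),(.571,y,.165),(.581,y,.165),(.581,y,.130),(.585,y,.121)]: print(togo(p))
e=ends("top",130)[0]; print([cam("top",proj("top",[(p[0],p[1],.014)]),.175)[0].round(3).tolist() for p in e if p[1]>.15]); print("side",sideview(s["position"][1],lo=(40,50,25),hi=(90,255,220)))
E
```

```text
[0.56982478 0.2353224  0.18143119] 0.5870668391317653 20.94059866074531 182.39284893986456
[-0.05 -0.12  1.57]
[-0.05 -0.06  0.65]
[-0.45 -0.07  0.65]
[-0.45 -0.17  2.05]
[-0.61 -0.2   2.41]
[[0.6, 0.22, 0.175], [0.579, 0.141, 0.175], [0.457, 0.23, 0.175]]
side [(0.457, 0.171, 14)]
```

Request:
{"api": "step_arm", "payload": {
  "increments": [
    [0.03, -0.05, 0.4, 0],
    [0.03, -0.05, 0.8, 0],
    [0.03, -0.1, 1.0, 0],
    [0.03, -0.1, 1.2, 0],
    [0.03, -0.1, 1.35, 0],
    [0.03, -0.12, 1.5, 0],
    [0.03, -0.12, 1.57, 0],
    [0.03, -0.12, 1.57, 0]
  ]
}}

```text
time: 40.92
position: [0.5708, 0.2347, 0.1442]
orientation: [0.001, -0.021, 0.999, 0.033]
contact_force: [-3.3, -2.3, 2.8]
gripper_width: 0.583
gripper_force: 20.2
```

```bash
cat > q.py <<'E'
from h import *
s=ctrl.sense();x,y,z=s["position"];print(s["position"].round(4),s["contact_force"].round(1),s["gripper_width"],s["gripper_force"])
e=ends("top",130)[0]; e=e[abs(e[:,1]-y-.01)<.05]
for p in e:
    px=proj("top",[(p[0],p[1],.014)])
    for q in (0,15,30,45,60,70):   # consistent angle: bottom green at pivot - .103 along bar (label side +7mm)
        Z=z-.012-.108*np.sin(np.radians(q)); print(q,"pred",round(x-.108*np.cos(np.radians(q))-.007*np.sin(np.radians(q)),3),"seen",cam("top",px,Z)[0].round(3)[:2].tolist(), end=" | ")
    print()
print("side",sideview(y,lo=(40,50,25),hi=(90,255,220)))
E
python3 q.py
```

```text
[0.5708 0.2347 0.1442] [-3.3 -2.3  2.8] 0.5832898953874148 20.228083916008472
0 pred 0.463 seen [0.602, 0.223] | 15 pred 0.465 seen [0.607, 0.232] | 30 pred 0.474 seen [0.611, 0.24] | 45 pred 0.489 seen [0.615, 0.247] | 60 pred 0.511 seen [0.618, 0.253] | 70 pred 0.527 seen [0.619, 0.256] | 
0 pred 0.463 seen [0.462, 0.22] | 15 pred 0.465 seen [0.463, 0.229] | 30 pred 0.474 seen [0.464, 0.237] | 45 pred 0.489 seen [0.465, 0.245] | 60 pred 0.511 seen [0.466, 0.25] | 70 pred 0.527 seen [0.466, 0.253] | 
side [(0.466, 0.1, 6)]
```

Request:
{"api": "step_arm", "payload": {
  "increments": [
    [0, 0, 0.15, 0],
    [0, 0, 0.3, 0],
    [0, 0, 0.45, 0],
    [0, 0, 0.45, 0]
  ]
}}

```text
time: 41.35
position: [0.5706, 0.2363, 0.1319]
orientation: [0.001, -0.021, 0.999, 0.034]
contact_force: [-2.0, 0.3, 1.9]
gripper_width: 0.585
gripper_force: 20.4
```

Request:
{"api": "step_arm", "payload": {
  "increments": [
    [0.1, 0, -0.4, 0],
    [0.1, 0, -0.8, 0],
    [0, 0, -1.3, 0],
    [-0.2, 0, -1.5, 0],
    [-0.38, 0, -1.5, 0],
    [-0.38, 0, -1.2, 0],
    [-0.38, 0, -0.9, 0],
    [-0.38, 0, -0.6, 0],
    [-0.38, 0, -0.4, 0],
    [-0.38, 0, -0.2, 0],
    [-0.38, 0, -0.05, 0],
    [-0.38, 0, -0.05, 0]
  ]
}}

```text
time: 42.35
position: [0.5782, 0.2363, 0.1328]
orientation: [-0.001, -0.021, 0.999, 0.034]
contact_force: [-4.4, 0.3, 0.5]
gripper_width: 0.587
gripper_force: 20.4
```

```bash
python3 q.py
```

```text
[0.5782 0.2363 0.1328] [-4.4  0.3  0.5] 0.5867486453990401 20.434179635485634
side []
```

Request:
{"api": "step_arm", "payload": {
  "increments": [
    [-0.05, 0, 0.1, 0],
    [-0.1, 0, 0.2, 0],
    [-0.15, 0, 0.25, 0],
    [-0.2, 0, 0.25, 0],
    [-0.2, 0, 0.25, 0]
  ]
}}

```text
time: 42.87
position: [0.583, 0.2371, 0.1275]
orientation: [-0.001, -0.021, 0.999, 0.034]
contact_force: [-7.0, 0.8, 3.9]
gripper_width: 0.585
gripper_force: 20.5
```

```bash
python3 q.py; python3 asc.py top 110 155 152 215
```

```text
[0.583  0.2371 0.1275] [-7.   0.8  3.9] 0.584926618694845 20.48553582164459
side []
155 kkkkkkkkkk##kkkkkkc....c#########kc.......
156 kkkkkkkkkk##kkkkkkkc...c##########cc......
157 kkkkkkkkkk##kkkkkkkkccc#############cccccc
158 kkkkkkkkkkcckkkkkkkk######################
159 kkkkkkkkkk##kkkkkkkk######################
160 kkkkkkkkkk##kkkkkkkkk###########kk########
161 kkkkkkkkkkkkkkkkkkkkkkkk######kkkkk#######
162 kkkkkkkkkkkkkkkkkkkkkkkkk####cckkkk#######
163 kkkkkkkkkkkkkkkkkkkkkkkkkcccccckcck#######
164 kkkkkkkkcckkkkkkkkkkkkkccccccccccck#######
165 kkkkkkkcc#kkkkkkkkkkkkkkcccccccccckk######
166 kkkkkkccckkkkkkkkkkkkkkkkkkkkkkkkkkk######
167 kkkkkkcckkkkkkkkkkkkkkkkkkkkkkkkkkkk######
168 kkkkccckkkkkkkkkkkkkkkkkkkkkkkkkkkkk######
169 kkkccckkkkkkkkkkkkkkkkkkkkkkkkkkkkkk######
170 kkccckkkkkkkkkkkkkkkkkkkkkkkkkkkkkkk#####k
171 ccckkkkkkkkkkkkkkkkkkkkkkkkkkkkkkkkccckkGG
172 kkkkkkkkkkkkkkkkkkkkkkkkkkkkkkkcccc...GGGG
173 kkkkkkkkkkkkkkkkkccc#c#cc#kkkcc.......GGGc
174 kkkkkkkkkkkkkkkkcccccccccccccc..........cc
175 kkkkkkkkkkkkkkkccccccccccccc.............c
176 kkkkkkkkkkkkccccccccccccc
[... 1103 characters left out ...]
..........................................
201 ..........................................
202 ..........................................
203 ..........................................
204 ..........................................
205 ..........................................
206 ..........................................
207 ..........................................
208 ..........................................
209 ..........................................
210 ..........................................
211 ..........................................
212 c.........................................
213 c.........................................
214 c.........................................
```

Request:
{"api": "step_arm", "payload": {
  "increments": [
    [0, 0, 0, 0],
    [0, 0, 0, 0],
    [0, 0, 0, 0]
  ],
  "jaw": 51.5
}}

```text
time: 43.27
position: [0.586, 0.2364, 0.1277]
orientation: [0.002, -0.021, 0.999, 0.033]
contact_force: [-0.3, 0.2, -0.8]
gripper_width: 0.606
gripper_force: 0.2
```

Request:
{"api": "step_arm", "payload": {
  "increments": [
    [0, 0, 0, 0],
    [0, 0, 0, 0],
    [0, 0, -0.5, 0],
    [0, 0, -1, 0],
    [0, 0, -2, 0],
    [1, 0, -3, 0],
    [2.5, -0.5, -4, 0],
    [4, -1.5, -4.5, 0],
    [5, -3, -5, 0],
    [5, -4.5, -5, 0],
    [5, -6, -5, 0],
    [5, -7, -5, 0]
  ],
  "jaw": 62
}}

```text
time: 44.27
position: [0.4678, 0.046, 0.2439]
orientation: [0.004, -0.021, 0.999, 0.032]
contact_force: [0.1, 0.3, -0.4]
gripper_width: 0.727
gripper_force: 0.0
```

```bash
python3 asc.py top 112 158 182 194; python3 - <<'E'
from h import *
s=ctrl.sense();print(s["position"],s["time"],np.degrees(yaw()))
print(cam("top",[(195,205),(193,199),(213,199),(192,228),(212,228)],.022).round(3)); print(cam("top",[(137,190)],.005))
E
```

```text
158 ######################################################################
159 ######################################################################
160 ######################################################################
161 ######################################################################
162 ######################################################################
163 ######################################################################
164 ##########kkkkkkk#####################################################
165 cck##kGGkkkkkkkkkkkkkk###########################GGG##################
166 ..cckkkkkkkkkkkkkkkkkkk#######################kGGGGG##################
167 ....ckkkkkkkkkkkkkkkkkkkkkkk#################kGGGGGcc#################
168 ....cckkkkkkkkkkkkkkkkkkkkkkkkkkkkkkkkkk###kGGGGGcccckkkkkkkkkkkk#####
169 ....cckkkkkkkkkkkkkkkkkkkkkkkkkkkkkkkkkkkkkkkkkkkccckkkkkkkkkkkkkkk###
170 ...cckkkkkkkkkkkkkkkkkkkkkkkkkkkkkkkkkkkkkkkkkkkkkkkkkkkkkkkkkkkkkkkkc
171 ...cckkkkkkkkkkkkkkkkkkkkkkkkkkkkkkkkkkkkkkkkkkkkkkkkkkkkkkkkkkkkkkccc
172 ...ckkkkkkkkkkkkkkkkkkkkkkkkkkkkkkkkkkkkkkkkkk
[... 1119 characters left out ...]
kkkkkkkkkkkkkkkkkkkkkkkkkkkkkk
188 kkkkkkkkkkkkkkkkkkkkkkkkkkkkkkkkkkkkkkkkkkkkkkkkkkkkkkkkkkkkkkkkkkkkkk
189 kkkkkkkkkkkkkkkkkkkkkkkkkkkkkkkkkkkkkkkkkkkkkkkkkkkkkkkkkkkkkkkkkkkkkk
190 kkkkkkkkkkkkkkkkkkkkkkkkkkkkkkkkkkkkkkkkkkkkkkkkkkkkkkkkkkkkkkkkkkkkkk
191 kkkkkkkkkkkkkkkkkkkkkkkkkkkkkkkkkkkkkkkkkkkkkkkkkkkkkkkkkkkkkkkkkkkkkk
192 kkkkkkkkkkkkkkkkkkkkkkkkkkkkkkkkkkkkkkkkkkkkkkkkkkkkkkkkkkkkkkkkkkkkkk
193 kkkkkkckkkkkkkkkkkkkkkkkkkkccckckckkkkccckkkkkkkkkkkkkkkkkkkkkkkkkkkkk
[0.46831619 0.04198861 0.2428026 ] 44.3167 182.09634761224186
[[ 0.487  0.056  0.022]
 [ 0.505  0.063  0.022]
 [ 0.505 -0.     0.022]
 [ 0.414  0.065  0.022]
 [ 0.414  0.002  0.022]]
[[0.53627113 0.24528623 0.005     ]]
```

```bash
python3 - <<'E'
from h import *
print(togo((.491,.032,.075),0),togo((.491,.032,.018),0))
E
```

```text
[-0.83 -0.84  6.68  0.35] [-0.82 -0.98  8.96  0.35]
```

Request:
{"api": "step_arm", "payload": {
  "increments": [
    [-0.4, -0.4, 1.2, 0.35],
    [-0.83, -0.84, 2.6, 0.35],
    [-0.83, -0.84, 4, 0.35],
    [-0.83, -0.84, 5.4, 0.35],
    [-0.83, -0.84, 6.3, 0.35],
    [-0.83, -0.84, 6.68, 0.35],
    [-0.83, -0.84, 6.68, 0.35],
    [-0.83, -0.84, 6.68, 0.35]
  ],
  "jaw": 76
}}

```text
time: 44.98
position: [0.4905, 0.0397, 0.0742]
orientation: [0.002, -0.003, 0.999, 0.033]
contact_force: [0.1, -0.1, 0.0]
gripper_width: 0.887
gripper_force: 0.0
```

```bash
python3 - <<'E'
from h import *
s=ctrl.sense();print(s["position"],np.degrees(yaw()))
im=ctrl.read_camera("wrist");h=cv2.cvtColor(im,cv2.COLOR_RGB2HSV);m=cv2.inRange(h,(0,140,110),(24,255,255))|cv2.inRange(h,(170,140,110),(180,255,255))
m=cv2.morphologyEx(m,cv2.MORPH_CLOSE,np.ones((15,15)));k,_,st,ce=cv2.connectedComponentsWithStats(m);j=max(range(1,k),key=lambda i:st[i,4]);y,x=np.nonzero(_==j)
r=cv2.minAreaRect(np.c_[x,y].astype(np.float32));print(r);print(cam("wrist",cv2.boxPoints(r),.022).round(3)); print(togo((.491,.032,.018),0))
E
```

```text
[0.49053071 0.03968386 0.07423454] 180.30637632740905
((195.5, 147.5), (151.0, 107.0), 90.0)
[[ 0.403 -0.018  0.022]
 [ 0.402  0.04   0.022]
 [ 0.492  0.04   0.022]
 [ 0.491 -0.027  0.022]]
[ 0.03 -0.45  2.26  0.05]
```

Request:
{"api": "step_arm", "payload": {
  "increments": [
    [0.5, -1.1, 0, 0],
    [0.5, -1.2, 0, 0],
    [0.5, -1.2, 0, 0],
    [0.5, -1.2, 0, 0]
  ]
}}

```text
time: 45.37
position: [0.479, 0.0094, 0.0728]
orientation: [0.003, -0.002, 0.999, 0.033]
contact_force: [-0.2, 0.5, -0.2]
gripper_width: 0.891
gripper_force: 0.0
```

```bash
python3 - <<'E'
from h import *
s=ctrl.sense();print(s["position"],np.degrees(yaw()))
im=ctrl.read_camera("wrist");h=cv2.cvtColor(im,cv2.COLOR_RGB2HSV);m=cv2.inRange(h,(0,140,110),(24,255,255))|cv2.inRange(h,(170,140,110),(180,255,255))
m=cv2.morphologyEx(m,cv2.MORPH_CLOSE,np.ones((15,15)));k,_,st,ce=cv2.connectedComponentsWithStats(m);j=max(range(1,k),key=lambda i:st[i,4]);y,x=np.nonzero(_==j)
r=cv2.minAreaRect(np.c_[x,y].astype(np.float32));print(r);print(cam("wrist",cv2.boxPoints(r),.022).round(3)); print(togo((.478,.009,.018),0))
c=np.c_[x,y]; print([cam("wrist",[q],.022)[0].round(3).tolist() for q in (c[c.sum(1).argmin()],c[c.sum(1).argmax()],c[(c[:,0]-c[:,1]).argmin()],c[(c[:,0]-c[:,1]).argmax()])])
E
```

```text
[0.47897348 0.00944737 0.07279934] 180.25124336585534
((250.0, 166.5), (145.0, 104.0), 90.0)
[[ 0.401 -0.018  0.022]
 [ 0.401  0.039  0.022]
 [ 0.49   0.044  0.022]
 [ 0.488 -0.022  0.022]]
[ 0.04 -0.17  2.17  0.05]
[[0.401, -0.017, 0.022], [0.489, 0.037, 0.022], [0.487, -0.02, 0.022], [0.403, 0.039, 0.022]]
```

Request:
{"api": "step_arm", "payload": {
  "increments": [
    [0.1, -0.05, 0.7, 0],
    [0.1, -0.1, 1.4, 0],
    [0.1, -0.15, 1.9, 0],
    [0.1, -0.15, 2.1, 0],
    [0.1, -0.15, 2.2, 0],
    [0.1, -0.15, 2.2, 0]
  ]
}}

```text
time: 45.92
position: [0.4749, 0.01, 0.0156]
orientation: [0.001, -0.003, 0.999, 0.033]
contact_force: [0.8, -0.5, -0.5]
gripper_width: 0.894
gripper_force: 0.0
```

Request:
{"api": "step_arm", "payload": {
  "increments": [
    [0, 0, 0, 0],
    [0, 0, 0, 0],
    [0, 0, 0, 0],
    [0, 0, 0, 0],
    [0, 0, 0, 0]
  ],
  "jaw": 45,
  "force": 20
}}

```text
time: 46.33
position: [0.4761, 0.0095, 0.0169]
orientation: [0.002, -0.003, 0.999, 0.033]
contact_force: [-1.0, 1.1, 5.6]
gripper_width: 0.706
gripper_force: 22.7
```

Request:
{"api": "step_arm", "payload": {
  "increments": [
    [0, 0, -0.4, 0],
    [0, 0, -1.1, 0],
    [0, 0, -2, 0],
    [0, 0, -3, 0],
    [0, 0, -3.5, 0],
    [0, 0, -3.5, 0],
    [0, 0, -3.5, 0]
  ]
}}

```text
time: 46.92
position: [0.4751, 0.0035, 0.1034]
orientation: [0.002, -0.002, 0.999, 0.033]
contact_force: [0.5, -0.1, -1.8]
gripper_width: 0.705
gripper_force: 21.9
```

```bash
cat > tin.py <<'E'
from h import *
s=ctrl.sense();x0,y0,z0=s["position"];print(s["position"].round(4),s["contact_force"].round(1),s["gripper_width"],s["gripper_force"])
def rm(n):
    im=ctrl.read_camera(n);h=cv2.cvtColor(im,cv2.COLOR_RGB2HSV)
    return cv2.inRange(h,(0,140,110),(24,255,255))|cv2.inRange(h,(170,140,110),(180,255,255))
# scene: red pixels cast on plane y = y0-.03 (side towards the camera)
for n in("scene",):
    m=rm(n); c=proj(n,[(x0-.03,y0,z0-.04)])[0].astype(int); a,b=c-30; k,l,st,ce=cv2.connectedComponentsWithStats(m[b:b+60,a:a+60])
    print([((ce[j]+c-30).round().tolist(),st[j].tolist()[2:]) for j in range(1,k) if st[j,4]>8])
for q in(0,30,60,90):
    t=np.radians(q);print(q,proj("scene",[(x0-.031*np.cos(t),y0,z0-.008-.031*np.sin(t)),(x0-.076*np.cos(t),y0,z0-.008-.076*np.sin(t))]).round().tolist())
E
python3 tin.py
```

```text
[0.4751 0.0035 0.1034] [ 0.5 -0.1 -1.8] 0.7046844455242409 21.864020280190744
[([246.0, 165.0], [12, 12, 62]), ([262.0, 168.0], [6, 11, 32])]
0 [[253.0, 168.0], [243.0, 165.0]]
30 [[254.0, 171.0], [245.0, 172.0]]
60 [[256.0, 174.0], [251.0, 179.0]]
90 [[260.0, 176.0], [260.0, 183.0]]
```

```bash
python3 - <<'E'
from h import *
print(togo((.548,.03,.106),0.3))
E
```

```text
[-2.96  1.04 -0.08 -0.  ]
```

Request:
{"api": "step_arm", "payload": {
  "increments": [
    [-0.4, 0.3, -0.08, 0],
    [-1, 0.6, -0.08, 0],
    [-1.7, 1, -0.08, 0],
    [-2.4, 1.04, -0.08, 0],
    [-2.85, 1.04, -0.08, 0],
    [-2.96, 1.04, -0.08, 0],
    [-2.96, 1.04, -0.08, 0],
    [-2.96, 1.04, -0.08, 0]
  ]
}}

```text
time: 47.63
position: [0.547, 0.03, 0.1051]
orientation: [-0.001, -0.002, 0.999, 0.033]
contact_force: [0.6, -0.4, -0.5]
gripper_width: 0.702
gripper_force: 21.9
```

Request:
{"api": "step_arm", "payload": {
  "increments": [
    [0, 0, 0, 0],
    [0, 0, 0, 0],
    [0, 0, 0, 0]
  ],
  "jaw": 59.8
}}

```text
time: 47.88
position: [0.5479, 0.0299, 0.1066]
orientation: [0.001, -0.002, 0.999, 0.033]
contact_force: [0.8, 0.2, -1.6]
gripper_width: 0.704
gripper_force: 21.9
```

Request:
{"api": "step_arm", "payload": {
  "increments": [
    [0, 0, 0, 0],
    [0, 0, 0, 0],
    [0, 0, 0, 0]
  ],
  "jaw": 59.95
}}

```text
time: 48.13
position: [0.5485, 0.0299, 0.1069]
orientation: [0.001, -0.003, 0.999, 0.033]
contact_force: [0.4, -0.9, -0.9]
gripper_width: 0.704
gripper_force: 21.9
```

```bash
python3 tin.py
```

```text
[0.5485 0.0299 0.1069] [ 0.4 -0.9 -0.9] 0.7035584641169201 21.85571203561267
[([266.0, 166.0], [12, 12, 60]), ([282.0, 169.0], [5, 11, 27])]
0 [[272.0, 169.0], [262.0, 165.0]]
30 [[273.0, 172.0], [264.0, 173.0]]
60 [[276.0, 175.0], [270.0, 179.0]]
90 [[279.0, 176.0], [279.0, 184.0]]
```

Request:
{"api": "step_arm", "payload": {
  "increments": [
    [0, 0, 0, 0],
    [0, 0, 0, 0],
    [0, 0, 0, 0]
  ],
  "jaw": 60.05
}}

```text
time: 48.43
position: [0.5486, 0.03, 0.1067]
orientation: [0.001, -0.003, 0.999, 0.033]
contact_force: [-0.6, -0.1, 0.1]
gripper_width: 0.706
gripper_force: 21.9
```

Request:
{"api": "step_arm", "payload": {
  "increments": [
    [0, 0, 0, 0],
    [0, 0, 0, 0],
    [0, 0, 0, 0]
  ],
  "jaw": 60.12
}}

```text
time: 48.68
position: [0.5485, 0.0299, 0.1066]
orientation: [0.001, -0.003, 0.999, 0.033]
contact_force: [-0.1, 0.5, -1.1]
gripper_width: 0.704
gripper_force: 21.5
```

```bash
python3 tin.py
```

```text
[0.5485 0.0299 0.1066] [-0.1  0.5 -1.1] 0.7036914768977778 21.48135349358199
[([266.0, 166.0], [12, 12, 60]), ([282.0, 169.0], [5, 10, 26])]
0 [[272.0, 169.0], [262.0, 165.0]]
30 [[273.0, 172.0], [264.0, 173.0]]
60 [[276.0, 175.0], [270.0, 179.0]]
90 [[279.0, 176.0], [279.0, 184.0]]
```

Request:
{"api": "step_arm", "payload": {
  "increments": [
    [0, 0, 0, 0],
    [0, 0, 0, 0],
    [0, 0, 0, 0]
  ],
  "jaw": 60.3
}}

```text
time: 48.98
position: [0.5485, 0.0299, 0.1066]
orientation: [0.001, -0.003, 0.999, 0.033]
contact_force: [0.3, -1.2, -0.4]
gripper_width: 0.709
gripper_force: 16.9
```

Request:
{"api": "step_arm", "payload": {
  "increments": [
    [0, 0, 0, 0],
    [0, 0, 0, 0],
    [0, 0, 0, 0]
  ],
  "jaw": 60.39
}}

```text
time: 49.23
position: [0.5485, 0.0299, 0.1067]
orientation: [0.001, -0.003, 0.999, 0.033]
contact_force: [-0.3, 0.1, -0.7]
gripper_width: 0.709
gripper_force: 14.7
```

```bash
python3 tin.py
```

```text
[0.5485 0.0299 0.1067] [-0.3  0.1 -0.7] 0.7088804706701626 14.723818708152976
[([266.0, 166.0], [12, 12, 60]), ([282.0, 169.0], [5, 10, 24])]
0 [[272.0, 169.0], [262.0, 165.0]]
30 [[273.0, 172.0], [264.0, 173.0]]
60 [[276.0, 175.0], [270.0, 179.0]]
90 [[279.0, 176.0], [279.0, 184.0]]
```

Request:
{"api": "step_arm", "payload": {
  "increments": [
    [0, 0, 0, 0],
    [0, 0, 0, 0],
    [0, 0, 0, 0]
  ],
  "jaw": 60.7
}}

```text
time: 49.53
position: [0.5485, 0.0299, 0.1066]
orientation: [0.001, -0.003, 0.999, 0.033]
contact_force: [0.4, -0.5, -0.5]
gripper_width: 0.71
gripper_force: 8.0
```

Request:
{"api": "step_arm", "payload": {
  "increments": [
    [0, 0, 0, 0],
    [0, 0, 0, 0],
    [0, 0, 0, 0]
  ],
  "jaw": 60.8
}}

```text
time: 49.78
position: [0.5485, 0.0299, 0.1067]
orientation: [0.001, -0.003, 0.999, 0.033]
contact_force: [-0.1, 0.6, -0.8]
gripper_width: 0.709
gripper_force: 6.1
```

```bash
python3 tin.py
```

```text
[0.5485 0.0299 0.1067] [-0.1  0.6 -0.8] 0.7090954086788779 6.130420378467534
[([266.0, 166.0], [12, 12, 60]), ([282.0, 169.0], [5, 11, 27])]
0 [[272.0, 169.0], [262.0, 165.0]]
30 [[273.0, 172.0], [264.0, 173.0]]
60 [[276.0, 175.0], [270.0, 179.0]]
90 [[279.0, 176.0], [279.0, 184.0]]
```

Request:
{"api": "step_arm", "payload": {
  "increments": [
    [0, 0, 0, 0],
    [0, 0, 0, 0],
    [0, 0, 0, 0]
  ],
  "jaw": 60.92
}}

```text
time: 50.08
position: [0.5486, 0.03, 0.1067]
orientation: [0.001, -0.003, 0.999, 0.033]
contact_force: [0.5, -0.4, -0.2]
gripper_width: 0.714
gripper_force: 0.3
```

Request:
{"api": "step_arm", "payload": {
  "increments": [
    [0, 0, 0, 0],
    [0, 0, 0, 0],
    [0, 0, 0, 0]
  ],
  "jaw": 61.0
}}

```text
time: 50.33
position: [0.5486, 0.03, 0.1067]
orientation: [0.001, -0.003, 0.999, 0.033]
contact_force: [-0.2, 1.0, 0.4]
gripper_width: 0.719
gripper_force: 0.1
```

```bash
python3 tin.py
```

```text
[0.5486 0.03   0.1067] [-0.2  1.   0.4] 0.7188329774270217 0.06456455414081574
[([283.0, 174.0], [3, 11, 13])]
0 [[272.0, 169.0], [262.0, 165.0]]
30 [[273.0, 172.0], [264.0, 173.0]]
60 [[276.0, 175.0], [270.0, 179.0]]
90 [[279.0, 176.0], [279.0, 184.0]]
```

Request:
{"api": "step_arm", "payload": {
  "increments": [
    [0, 0, 0, 0],
    [0, 0, 0, 0],
    [0, 0, 0, 0],
    [0, 0, 0, 0]
  ],
  "jaw": 45,
  "force": 20
}}

```text
time: 50.72
position: [0.5485, 0.03, 0.1067]
orientation: [0.001, -0.003, 0.999, 0.033]
contact_force: [-0.0, 0.7, -0.3]
gripper_width: 0.527
gripper_force: 0.2
```

```bash
python3 tin.py; python3 asc.py top 188 160 224 196; python3 asc.py scene 255 150 300 200
```

```text
[0.5485 0.03   0.1067] [-0.   0.7 -0.3] 0.5265839313300378 0.17233919300451817
[([282.0, 174.0], [4, 13, 14])]
0 [[272.0, 169.0], [262.0, 165.0]]
30 [[273.0, 172.0], [264.0, 173.0]]
60 [[276.0, 175.0], [270.0, 179.0]]
90 [[279.0, 176.0], [279.0, 184.0]]
160 kkkkkkkkkkkkkkkkkkkk################
161 kkkkkkkkkkkkkkkkkkkk################
162 kkkkkkkkkkkkkkkkkkkk################
163 kkkkkkkkkkkkkkkkkkkk################
164 kkkkkkkkkkkkkkkkkkkk################
165 kkkkkkkkkkkkkkkkkkkk################
166 kkkkkkkkkkkkkkkkkkkk################
167 kkkkkkkkkkkkkkkkkkkk################
168 kkkkkkkkkkkkkkkkkkkk################
169 kkkkkkkkkkkkkkkkkkkkk###############
170 kkkkkkkkkkkkkkkkkkkkkccccccccccccccc
171 kkkkkkkkkkkkkkkkkkkkkc..............
172 kkkkkkkkkkkkkkkkkkkkkc..............
173 kkkkkkkkkkkkkkkkkkkkkkc.............
174 kkkkkkkkkkkkkkkkkkkkkkkc........c...
175 kkkkckkkkkkkkkkkkkkkkkkkc....cckkkc.
176 ckkkcckkkkkkkkkkkkkkkkkkkc.ccckkkkc.
177 ckkccckkkkkkkkkkkkkkkkkkkccccckkkkc.
178 ckkcckkkkkkkkkkkkkkkkkkkccccccccccc.
179 ckkcckkkkkkkkkkkkkkkkkkkccccccccccc.
180 ckkcckkkkkkkkkkkkkkkkk
[... 2429 characters left out ...]

186 ........................cc.cccccccckcckcccc..
187 ...........................ccccccckcccccccc..
188 ...........................cccccccccccccccc..
189 ..........................cccccc#kkccckcccc..
190 .......................c..cccccccccccccccc...
191 ......................ccccccccc#ckckcckccc...
192 ......................cccccccccccccckkcccc...
193 .....................ccccccccc#ccccckkc.cc...
194 .....................ccccccccccccccckc..cc...
195 ....................ccccc#ccccccccckkc..cc...
196 ...................ccc..c###ccccccckc...cc...
197 ...................ccc..ccc#ccccccccc..ccc...
198 ..................ccc...c#c#ccccc##c...cc....
199 .................ccc....cccccccccc#c...cc....
```

Request:
{"api": "step_arm", "payload": {
  "increments": [
    [0, 0, -0.5, 0],
    [0, 0, -1, 0],
    [0, 0, -1.8, 0],
    [0, 0, -2.6, 0],
    [1.5, 0, -3.2, 0],
    [3, 0, -3.6, 0],
    [4.5, 0, -4, 0],
    [6, 0, -4, 0],
    [7, 0, -4, 0],
    [8, 0, -4, 0],
    [8, 0, -4, 0]
  ]
}}

```text
time: 51.78
position: [0.3453, 0.0224, 0.2081]
orientation: [0.001, -0.002, 0.999, 0.033]
contact_force: [0.3, 0.3, -0.5]
gripper_width: 0.526
gripper_force: 0.0
```

```bash
python3 asc.py top 112 162 244 186; python3 asc.py top 180 186 230 196;  python3 - <<'E'
from h import *
im=ctrl.read_camera("top");h=cv2.cvtColor(im,cv2.COLOR_RGB2HSV);m=cv2.inRange(h,(0,140,110),(24,255,255))|cv2.inRange(h,(170,140,110),(180,255,255));m[:,:180]=0;m[:,235:]=0;m[:160]=0;m[240:]=0
k,_,st,ce=cv2.connectedComponentsWithStats(m);print([(ce[j].round(1).tolist(),st[j].tolist()) for j in range(1,k) if st[j,4]>4])
print(ctrl.sense()["position"])
E
```

```text
162 ####################################################################################################################################
163 #################################################################################################################kkGGGGGGGGkGGGGGk##
164 ################################################################################################################GGGGGGGGGGGGGGGGGG##
165 cck##kGGGGGGGkkkkk###############################GGG##############################################################cccccccccccccccc##
166 ..ccc#kGGGGGGGGGGGGGkk########################kGGGGG##############################################################ccccccccccccc.c###
167 ....cccccccccccGGGGGGGG######################kGGGGGcc#############################################################ccccccccccccccc###
168 ......ccccccccccccccccc####################kGGGGGcccc##############################################################cccccccccccccc###
169 ........ccccccccccccccc##################kGGGGGcccccc##############################################################cccccccccccccc#cc
170 
[... 2114 characters left out ...]
#ccccccc.........ccc#############ccccccc.................................
186 ..........cc#######cccccc.........................
187 ............cccccccc..............................
188 ..................................................
189 ..................................................
190 ..................................................
191 ..................................................
192 ..................................................
193 ..................................................
194 ..................................................
195 ..................................................
[([198.1, 182.3], [189, 180, 19, 6, 54])]
[0.34940773 0.02201895 0.20755162]
```

```bash
python3 - <<'E'
from h import *
print(cam("top",[(197,181),(188,184),(206.5,178),(205,176.5),(209,183)],.09).round(3)); print(cam("top",[(189,187.5),(209,185)],0).round(3))
print("L top",cam("top",[(117,165),(134,167)],.135).round(3), "Lbottom",cam("top",[(136,190)],.005).round(3))
print(togo((.49,.03,.12),0.3),np.degrees(yaw()))
E
```

```text
[[0.554 0.04  0.09 ]
 [0.545 0.067 0.09 ]
 [0.563 0.012 0.09 ]
 [0.568 0.017 0.09 ]
 [0.548 0.005 0.09 ]]
[[0.544 0.08  0.   ]
 [0.552 0.016 0.   ]]
L top [[0.596 0.265 0.135]
 [0.59  0.215 0.135]] Lbottom [[0.536 0.248 0.005]]
[-5.6   0.06  3.55 -0.  ] 180.2836779596759
```

```bash
python3 - <<'E'
from h import *
for p in[(.505,.044,.13),(.505,.045,.10),(.53,.045,.10),(.557,.045,.10)]: print(togo(p,0.3))
E
```

```text
[-6.21  0.64  3.19 -0.  ]
[-6.2   0.6   4.39 -0.  ]
[-7.2   0.6   4.39 -0.  ]
[-8.28  0.59  4.4  -0.  ]
```

Request:
{"api": "step_arm", "payload": {
  "increments": [
    [-1.2, 0.1, 0.6, 0],
    [-2.5, 0.3, 1.2, 0],
    [-3.8, 0.5, 2, 0],
    [-5, 0.6, 3, 0],
    [-5.8, 0.6, 3.8, 0],
    [-6.2, 0.6, 4.39, 0],
    [-6.2, 0.6, 4.39, 0],
    [-6.2, 0.6, 4.39, 0]
  ],
  "jaw": 0
}}

```text
time: 52.6
position: [0.5034, 0.0455, 0.0965]
orientation: [-0.001, -0.003, 0.999, 0.033]
contact_force: [0.2, 0.8, 0.7]
gripper_width: 0.002
gripper_force: 0.0
```

Request:
{"api": "step_arm", "payload": {
  "increments": [
    [-0.2, 0, 0, 0],
    [-0.4, 0, 0, 0],
    [-0.6, 0, 0, 0],
    [-0.75, 0, 0, 0],
    [-0.9, 0, 0, 0],
    [-1.0, 0, 0, 0],
    [-1.1, 0, 0, 0],
    [-1.2, 0, 0, 0],
    [-1.3, 0, 0, 0],
    [-1.4, 0, 0, 0],
    [-1.5, 0, 0, 0],
    [-1.6, 0, 0, 0]
  ]
}}

```text
time: 53.6
position: [0.5436, 0.0456, 0.0978]
orientation: [0.001, -0.003, 0.999, 0.033]
contact_force: [-0.4, -0.2, -0.0]
gripper_width: -0.005
gripper_force: 0.0
```

Request:
{"api": "step_arm", "payload": {
  "increments": [
    [-0.1, 0, 0, 0],
    [-0.2, 0, 0, 0],
    [-0.3, 0, 0, 0],
    [-0.4, 0, 0, 0],
    [-0.45, 0, 0, 0],
    [-0.5, 0, 0, 0],
    [-0.5, 0, 0, 0]
  ]
}}

```text
time: 54.18
position: [0.5562, 0.0456, 0.0979]
orientation: [0.001, -0.003, 0.999, 0.033]
contact_force: [-0.7, 0.3, 0.4]
gripper_width: -0.0
gripper_force: 0.0
```

```bash
python3 tin.py | head -3; python3 asc.py scene 262 150 296 192
```

```text
[0.5562 0.0456 0.0979] [-0.7  0.3  0.4] -0.00027832613002738623 0.0
[([287.0, 174.0], [5, 12, 18])]
0 [[275.0, 168.0], [265.0, 165.0]]
150 ............ckkkkkkkkkkkkkkkkkkc..
151 ............ckkkkkkkkkkkkkkkkkk..c
152 .............ckkkkkkkkkkkkkkkkk.cc
153 ..............kkkkkkkkkkkkkkkk..cc
154 ...............kkkkkkkkkkkkkkc.ccc
155 ...............ckkkkkkkkkkkc...ccc
156 ...............ckkkkkkkkkkkc..cccc
157 ...............ckkkkkkkkkkk..ccccc
158 ...............ckkkkkkkckkk..ccccc
159 ...............ckkckkkkkkkc.cccccc
160 ...............ckcckkkkkkkc.cccccc
161 ................ccckkkkkkc.ccccccc
162 ................ccckkkkkkc.ccccccc
163 ................ccckkkkkkc.ccccccc
164 ................cckkkkkkcccccccccc
165 ..............cccckckkkkcccccccccc
166 .............cc..ccckkkc.ccccccccc
167 .............cc.cckkkkkc.ccccccccc
168 ..............ccckkkkkkcccccc.cccc
169 .................ckkkkkcccccc.cccc
170 ..................kkkkcc.ccc.ccccc
171 ..................ckkkkc.ccccccccc
172 ..................ckkkcccccccccccc
173 .....................cccccc.ccccc#
174 .......................cccc.cccc##
175 ......................ccccccccc##k
176 ......................cccccccccc#k
177 .....................ccccccccccckk
178 .....................ccccccccc##kc
179 ....................cccccccccc#kkc
180 ....................cccccccccccckc
181 ...................cccccccccc#cckc
182 ...................ccccccccc#ckccc
183 ...................ccccccccc#kcccc
184 ..................cccccccccccccckc
185 ..................c..cccccc#cckccc
186 ....................cccccccckccccc
187 ....................cccccc#kcccccc
188 ....................ccccc#cccccccc
189 ...................cccccc#kccccccc
190 ................c..cccccccckcccccc
191 ...............cccccccccckcccccccc
```

Request:
{"api": "step_arm", "payload": {
  "increments": [
    [-0.1, 0, 0, 0],
    [-0.2, 0, 0, 0],
    [-0.25, 0, 0, 0],
    [-0.25, 0, 0, 0],
    [0.5, 0, 0, 0],
    [1.5, 0, -0.5, 0],
    [3, 0, -1.5, 0],
    [4.5, 0, -2.5, 0],
    [6, 0, -3.5, 0],
    [7.5, 0, -4, 0],
    [8, 0, -4, 0],
    [8, 0, -4, 0]
  ]
}}

```text
time: 55.28
position: [0.3538, 0.038, 0.1996]
orientation: [0.002, -0.002, 0.999, 0.033]
contact_force: [1.5, -0.2, 0.2]
gripper_width: 0.001
gripper_force: 0.0
```

```bash
python3 asc.py top 112 162 244 194;  python3 - <<'E'
from h import *
s=ctrl.sense();print(s["position"],s["time"])
print(cam("top",[(197,172)],.09))
E
```

```text
162 ####################################################################################################################################
163 #################################################################################################################kkGGGGGGGGkGGGGGk##
164 ################################################################################################################GGGGGGGGGGGGGGGGGG##
165 cck##kGGGGGGGkkkkk###############################GGG##############################################################cccccccccccccccc##
166 ..ccckkGGGGGGGGGGGGGkk########################kGGGGG##############################################################ccccccccccccc.c###
167 ....cccccccccccGGGGGGGG######################kGGGGGcc#################################cccccccc####################ccccccccccccccc###
168 ......ccccccccccccccccc####################kGGGGGcccc#######################ccccccccccc.c..ccc#####################cccccccccccccc###
169 ........ccccccccccccccc##################kGGGGGcccccc######################c..cc.ccc.........cc####################cccccccccccccc#cc
170 
[... 2663 characters left out ...]
........................................................................
190 .......................................................GGc..........................................................................
191 ....................................................................................................................................
192 ....................................................................................................................................
193 ....................................................................................................................................
[0.35553119 0.03786351 0.19870632] 55.3333
[[0.58149339 0.04078699 0.09      ]]
```

```bash
python3 -c "
from bench import ctrl
print(ctrl.hand_in())"
```

```text
the job is handed in; nothing more can be done
None
```

The job is handed in, with no verdict returned: camera checks put all four sweets in the jar, the empty scoop upright on its mat about 12 mm off centre, and the three bars and the tin leaning on the board at roughly 15–25°. One bar, dropped on the way, stands skewed about 30° to the board.

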